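Turn a test block in the slide-jaw vice, load coils and start the measurement

TASK

The green test block is held in the bench vice with its brass contacts up and its three bores facing sideways, towards the small coils on the bench. Open the vice wide, turn the block a quarter turn so that the bores face straight up, and clamp it again squarely in the middle of the jaws, flat on the bed, with the sliding jaw pushed up tight; only then stand every coil, foot down, in a bore of its own, all the way in, and after that press the red start button fully in and let it go. Leave the other things on the bench where they are.

Things in the scene. Friction and masses are not known exactly. Their poses are not given: they have to be found in the camera images.
- vice: Blue slide-jaw vice, fixed to the bench; base 100 (x) x 250 (y, -70 to +180) x 20 mm high. Origin on the bench surface below the middle of the clamping place; clamps along its y axis. Fixed steel jaw: face at y = -25 mm, 70 wide along x, 18 thick, 18 high above the bed. The sliding jaw is on the +y side.
- vice_bed (a point): Middle of the clamping place on the vice's flat bed, 20 mm above the bench; axes as the vice.
- jaw (a joint): Sliding jaw, metres: gap between the jaws = 0.040 + value; 0.010 grips the 50 mm block, 0.060 is fully open. Slides stiffly (5 N friction, 15 N s/m drag) and stays where left: no spring or screw, push it against the block. Jaw plate 70 wide (x), 16 thick, 18 high above the bed; a bar 30 wide, 14 high leads out (+y) to the red tab.
- jaw_tab (a point): Middle of the top of the red upright tab that moves the sliding jaw: 30 (vice x) x 12 (vice y, pinch this) mm, its top 52 mm above the vice bed (72 mm above the bench), its centre 72 mm outward (+y) of the jaw's clamping face, free for its upper 38 mm. Axes as the vice.
- block: Green plastic test block 76 (x) x 50 (y, clamped width) x 76 (z) mm, about 0.35 kg, origin at its centre. At the start its axes agree with the vice's: brass contacts on the upper +z face, three blind bores in the +x face. At the end +x points up, y still along the vice's y (either way round). Bores 19 mm across, 12 deep, in a row along z, 24 mm apart.
- bore0 (a point): Centre of the mouth of the first bore, on the block's +x face, 24 mm to -z of the middle; axes as the block (+x out of the bore).
- bore1 (a point): Centre of the mouth of the middle bore; axes as the block.
- bore2 (a point): Centre of the mouth of the third bore, 24 mm to +z of the middle; axes as the block.
- coil0: Copper-wound coil (inductor), a plain cylinder 15.5 mm diameter, 24 mm tall, 30 g, standing on the bench: bright heavy steel foot 6 mm high, copper body, black top. Origin at the centre of its underside, z up its axis. May be absent. Fully in a bore (foot down) its underside is 12 mm below the mouth and 12 mm of it stand out.
- coil1: Copper-wound coil (inductor), a plain cylinder 15.5 mm diameter, 24 mm tall, 30 g, standing on the bench: bright heavy steel foot 6 mm high, copper body, black top. Origin at the centre of its underside, z up its axis. May be absent. Fully in a bore (foot down) its underside is 12 mm below the mouth and 12 mm of it stand out.
- coil2: Copper-wound coil (inductor), a plain cylinder 15.5 mm diameter, 24 mm tall, 30 g, standing on the bench: bright heavy steel foot 6 mm high, copper body, black top. Origin at the centre of its underside, z up its axis. May be absent. Fully in a bore (foot down) its underside is 12 mm below the mouth and 12 mm of it stand out.
- startbox: Black box 90 x 80 x 35 mm fixed to the bench, origin at the centre of its underside, with the red start button on top.
- start (a joint): Travel of the start button, metres: 0 out, 0.006 fully in (about 5 N); it springs back.
- start_top (a point): Centre of the top of the red button (28 mm diameter), which is pressed straight down.
- multimeter: Bystander: yellow hand multimeter 150 x 75 x 37 mm lying on its back, origin at the centre of its underside.
- driver: Bystander: orange screwdriver about 200 mm long, lying along its x axis.
- solder_reel: Bystander: metal reel 54 mm diameter, 30 mm high, origin at the centre of its underside.
- flux_jar: Bystander: jar with red cap, 48 mm diameter, 55 mm high, origin at the centre of its underside.
- parts_bin: Bystander: grey open box 100 x 75 x 35 mm, origin at the centre of its underside.
- tweezers: Bystander: steel tweezers 120 mm long, 6 mm high, lying along their x axis.
Things that resemble listed ones, but are neither listed nor needed, are in the scene too. Of the things that look like the block, the smallest one is meant.

How it is judged:
By the outcome, as a careful person would: the job done as asked, in the order asked, and still so for the second after the job is handed in, with the robot touching nothing.
Of coil0, coil1, coil2 only 2 to 3 are there at a start; the rules pass over those that are not, and their reading is None.
At some moment in a run one of coil0, coil1, coil2 may be knocked a few centimetres aside while the robot is not near it.
It also fails if it takes over 210 s, if anything falls off the work surface, if the arm or the gripper's body presses on something with over 40 N, if the wrist force passes 120 N, or if a joint passes its speed limit or range.

ROBOT

A 6-joint arm with a two-finger parallel gripper is mounted at the origin on the work surface. World frame = base frame: x ahead of the robot, y to its left, z up, the work surface at z = 0. Lengths are in m, angles in rad, forces in N, time in s.
With the tool pointing down it reaches from about 0.3 to 0.775 m from the base axis. Payload 14.6 kg.
Tool frame: the origin (TCP) lies on the centre line of the jaws, within the pads' length; the fingertips stand r.tip_extent ahead of it and the grasp point (between the pads) lies 3 mm ahead of it (r.tip_extent is the distance from the TCP to the fingertips, in m); z points along the fingers, y is the direction in which the jaws open and shut (so a half turn about z gives the same grasp; the last joint's range is limited). The gripper opens to 94 mm and grips with 3 to 60 N. Pads are 16 mm wide; open, the fingers measure 119 mm over their backs; the gripper's body (75 mm by 177 mm) begins 78 mm behind the grasp point.
Start: joints at [1.175, 0.3, 1.521, -0, 1.321, -0.067], TCP at [0.178, 0.521, 0.227] pointing down, gripper open.
Joint ranges: [-3.03, 3.03], [-0.79, 2.21], [0.23, 2.52], [-1.04, 4.18], [0, 3.07], [-2.55, 2.55]. Speed limits (rad/s): [2.22, 2.22, 2.57, 3.14, 3.14, 3.14].

INTERFACE

Orientations are given as a rotation vector (axis times angle).
In Python, from workcell import r, grab_frame, camera_params, job gives the robot as it stands.
- The arm moves only by the tool send_rows, never from a script. Its arguments are lists of equal length, an entry for each row: "slide": the shift along the tool's x, y, z in mm, a list of three; "twist": the turn about the tool's z in degrees; "gripper": the closure, from -1 (fully open) to 1 (shut). In form: {"slide": [[dx, dy, dz], ...], "twist": [twist, ...], "gripper": [gripper, ...]}. A call has exactly 8 rows; each row is the pose to reach, as a shift and turn from the pose measured when the call began, along the tool's axes at that moment; what a row does not reach only later rows make up. A row lasts 1/10 s, in which the tool goes at most 50 mm and 8.59 degrees, less where a joint would pass 70% of its speed; a pose out of reach is approached as far as the arm can. A call with a gripper value outside its range is refused whole. The fingers move at their own pace and stop on an object; the grip force is fixed at half the most. Time passes only in rows, so rows that repeat a pose let the fingers close, or fill a call up. It gives the time, the measured TCP pose, the force and the opening at its end, in the units of the state.
- r.state(): the state, without advancing time (a new reading comes with each control period).
- grab_frame(name): name is "scene" or "top" or "wrist"; returns (picture, depth): 384x512x3 uint8, red, green, blue; 384x512 float32, m along the optical axis (not along the pixel's ray), 0 where there is no reading.
- camera_params(name): a dict with "fx", "fy", "cx", "cy" (pixels), "view" (4x4, takes a point from world to camera coordinates). Camera axes: x right, y down, z forward; pixel columns grow to the right and rows downward; lengths in m; the calibration is good to about 2 mm. A picture is of the moment at which its call begins: read the wrist's pose just before it. camera_params takes no time and is no camera call; for the wrist camera it gives the pose at the moment of the call.
- job.sign_off(): hands the job in, once; it reports no verdict.
The state is a dict: "time": time; "joint_positions": joint angles; "joint_velocities": joint speeds; "joint_torque": joint torques, N m; "tool_pos": TCP position; "tool_rot": TCP orientation; "ft_force": force on the tool from outside, world axes, zero at the start; "ft_torque": the same for the moment, N m; "opening": finger opening in m.
Only numpy, scipy, OpenCV 4.12 (cv2) and the standard library are available. Lean on these libraries where they do the work, as an engineer would, in place of code of your own. Each camera call takes 0.05 s, during which the arm holds its last target.

## Working session

There is one attempt and no reset: what is moved stays moved. The work goes in short steps, Python scripts to look and compute and a tool call to move; the robot and the scene stay as the last step left them, time stands still between calls to the robot, and variables do not carry over. Pictures are saved under pics/ and viewed, and the job is handed in when it is done.

Besides the shell and the picture viewer there is one more tool, called after "Emit:" in YAML: its name, and indented under it one key for each argument. send_rows: Moves the arm, as the interface text tells. Its arguments: {"type":"object","properties":{"slide":{"type":"array","items":{"type":"array","items":{"type":"number"}}},"twist":{"type":"array","items":{"type":"number"}},"gripper":{"type":"array","items":{"type":"number"}}},"required":["slide","twist","gripper"]}

```bash
ls; mkdir -p pics; cat > h.py <<'E'
import numpy as np, cv2
from workcell import r, grab_frame, camera_params, job
from scipy.spatial.transform import Rotation as R
def shot(n,fn):
    p=camera_params(n); im,d=grab_frame(n)
    cv2.imwrite(f'pics/{fn}.png',cv2.cvtColor(im,cv2.COLOR_RGB2BGR)); np.savez(f'pics/{fn}.npz',im=im,d=d,**{k:np.array(p[k]) for k in p})
    return im,d,p
def load(fn):
    z=np.load(f'pics/{fn}.npz'); return z['im'],z['d'],{k:z[k] for k in('fx','fy','cx','cy','view')}
def pts(d,p):
    v,u=np.mgrid[:d.shape[0],:d.shape[1]]
    c=np.stack([(u-p['cx'])*d/p['fx'],(v-p['cy'])*d/p['fy'],d,np.ones_like(d)],-1)
    return (c@np.linalg.inv(p['view']).T)[...,:3]
def ray(u,v,p,z):
    T=np.linalg.inv(p['view']); o=T[:3,3]; w=T[:3,:3]@np.array([(u-p['cx'])/p['fx'],(v-p['cy'])/p['fy'],1])
    return o+w*(z-o[2])/w[2]
def st():
    s=r.state(); print(round(s['time'],2),'pos',np.round(s['tool_pos'],4),'rot\n',np.round(R.from_rotvec(s['tool_rot']).as_matrix(),3),'F',np.round(s['ft_force'],1),'op',round(s['opening'],4),'q',np.round(s['joint_positions'],3)); return s
E
python3 - <<'E'
from h import *
st(); print(r.tip_extent)
for n in('scene','top','wrist'):
    im,d,p=shot(n,n+'0'); print(n,np.round(p['view'],3),p['fx'],p['cx'],p['cy'])
E
```

```text
pics
0.0 pos [0.1775 0.5203 0.2269] rot
 [[-0.946  0.323 -0.   ]
 [ 0.323  0.946 -0.001]
 [ 0.    -0.001 -1.   ]] F [-0.5 -0.8 -0.5] op 0.0938 q [ 1.175  0.3    1.522 -0.     1.321 -0.067]
0.022
scene [[ 0.662  0.75  -0.017 -0.335]
 [ 0.495 -0.454 -0.741 -0.231]
 [-0.563  0.482 -0.671  1.495]
 [ 0.     0.     0.     1.   ]] 434.6439003027902 250.8049971046822 192.36428050747318
top [[ 9.00e-03 -1.00e+00  1.00e-03 -2.60e-02]
 [-9.94e-01 -9.00e-03 -1.10e-01  5.56e-01]
 [ 1.10e-01 -0.00e+00 -9.94e-01  1.20e+00]
 [ 0.00e+00  0.00e+00  0.00e+00  1.00e+00]] 361.4751739460603 246.8540894846385 191.70147181323154
wrist [[ 0.323  0.946 -0.001 -0.549]
 [ 0.913 -0.312  0.265 -0.027]
 [ 0.25  -0.086 -0.964  0.392]
 [ 0.     0.     0.     1.   ]] 335.0740290917938 254.00799230069177 192.79920140773172
```

View pics/scene0.png

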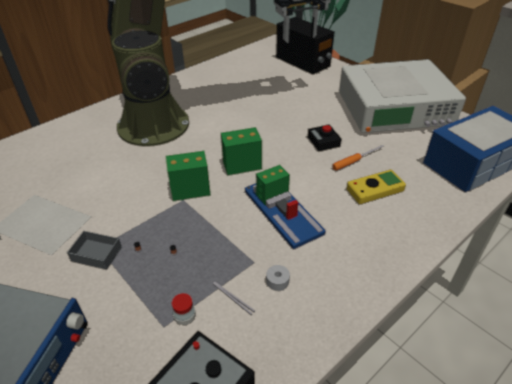

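View pics/top0.png

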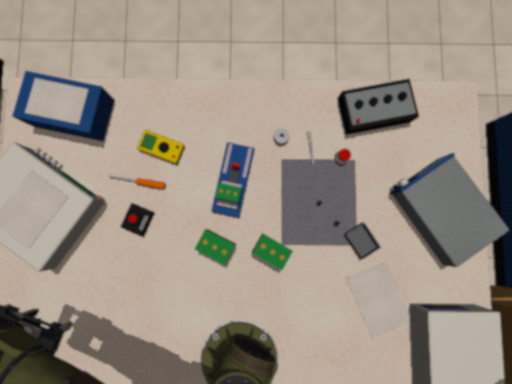

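View pics/wrist0.png

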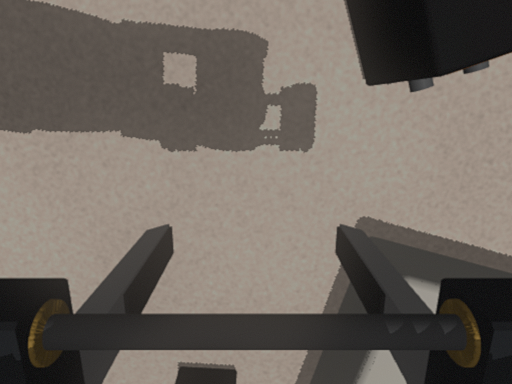

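The top view shows the vice at (233,180) with a small green block, and two bigger green look-alikes at (216,247) and (271,252). There are two coils at (319,203) and (337,224), and the start button is at (133,218). The smallest green block is the one in the vice, so that is the one meant. I'll measure next.

```bash
python3 - <<'E'
from h import *
im,d,p=load('top0'); P=pts(d,p)
hsv=cv2.cvtColor(im,cv2.COLOR_RGB2HSV)
roi=np.zeros(d.shape,bool); roi[135:225,205:262]=1
def rect(m,z,name):
    n,l,s,c=cv2.connectedComponentsWithStats(m.astype(np.uint8))
    for i in range(1,n):
        if s[i,4]<12: continue
        ys,xs=np.where(l==i)
        q=np.array([ray(x,y,p,z)[:2] for x,y in zip(xs,ys)],np.float32)*1000
        rc=cv2.minAreaRect(q); zz=P[...,2][l==i]
        print(name,c[i].round(1),s[i,4],'world',np.round(rc[0],1),np.round(rc[1],1),round(rc[2],1),'z',np.round(np.percentile(zz,[5,50,95]),3),'mean',q.mean(0).round(1))
H,S,V=hsv[...,0].astype(int),hsv[...,1],hsv[...,2]
rect((H>100)&(H<125)&(S>120)&roi,0.02,'blue')
g=(H>50)&(H<90)&(S>100)
rect(g&(np.arange(512)[None]<320)&(np.arange(512)[None]>190),0.096,'green')
rect(((H<8)|(H>172))&(S>140)&(V>90),0.07,'red')
rect(((H<22)&(H>8))&(S>120)&roi,0.096,'brass')
# dark spots on mat
roi2=np.zeros(d.shape,bool); roi2[160:245,283:355]=1
rect((V<70)&roi2,0.024,'coil')
sc=cv2.resize(cv2.cvtColor(im,cv2.COLOR_RGB2BGR)[130:265,200:380],None,fx=4,fy=4,interpolation=cv2.INTER_CUBIC)
cv2.imwrite('pics/crop1.png',sc)
im,d,p=load('scene0')
sc=cv2.resize(cv2.cvtColor(im,cv2.COLOR_RGB2BGR)[110:290,90:340],None,fx=3,fy=3,interpolation=cv2.INTER_CUBIC)
cv2.imwrite('pics/crop2.png',sc)
E
```

```text
blue [235.3 179. ] 566 world [599.2  27.7] [ 90.3 241.3] 77.8 z [0.015 0.02  0.023] mean [601.7  19.6]
blue [225.2 174.7] 76 world [621.3  55.6] [27.7 61.1] 78.4 z [0.015 0.02  0.034] mean [615.8  54.8]
green [228.2 193.1] 316 world [544.3  39.3] [76.7 50.4] 77.0 z [0.063 0.095 0.099] mean [543.9  39.4]
green [215.  246.7] 650 world [372.9  79.4] [104.9  70.2] 63.1 z [0.104 0.107 0.111] mean [372.6  78.8]
green [271.6 251.6] 617 world [ 359.4 -100.9] [104.6  67.7] 60.5 z [0.104 0.108 0.111] mean [ 359.  -100.6]
red [343.8 154.6] 111 world [ 679.6 -341.7] [36.7 37.6] 88.9 z [0.05  0.054 0.058] mean [ 679.1 -342.8]
red [235.  165.2] 24 world [640.2  19.3] [21.8 10.6] 76.3 z [0.064 0.07  0.075] mean [640.   19.5]
red [132.2 218. ] 62 world [461.9 354. ] [26.3 26.1] 2.4 z [0.05  0.056 0.06 ] mean [461.7 353.4]
coil [339.1 163.6] 17 world [ 657.3 -338. ] [26.1  8.8] 66.8 z [-0.002 -0.001  0.012] mean [ 657.5 -338.2]
coil [318.8 203. ] 20 world [ 520.3 -267.1] [13.7 13.9] 89.3 z [-0.002  0.024  0.027] mean [ 520.5 -266.3]
coil [336.1 223.2] 24 world [ 452.2 -324.3] [13.5 18.5] 26.7 z [-0.001  0.023  0.027] mean [ 452.1 -324.3]
coil [348.1 236.3] 53 world [ 413.  -365.5] [30.9 58.7] 81.5 z [0.    0.02  0.035] mean [ 408.3 -364.1]
```

View pics/crop1.png

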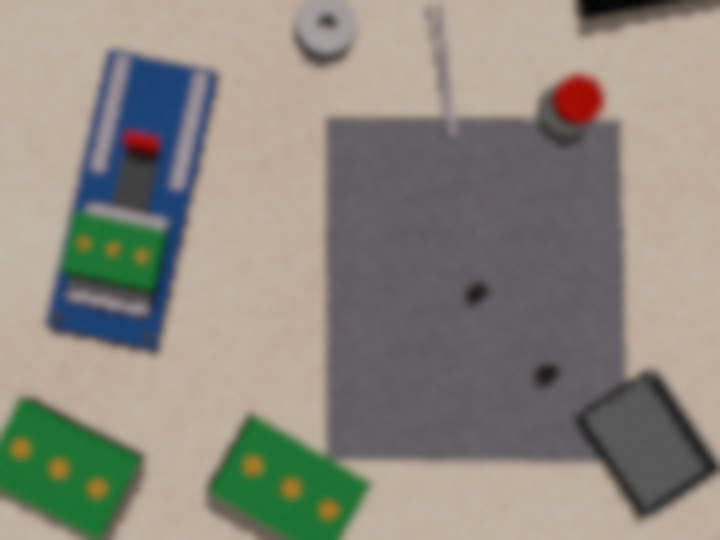

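View pics/crop2.png

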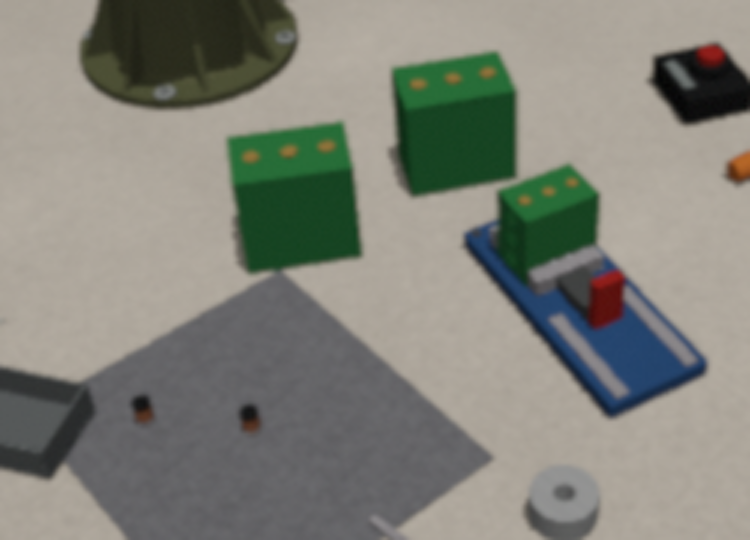

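```bash
cat >> h.py <<'E'
def go(x,y,z,ydeg=None):
    """slide/twist to bring TCP to world pose (m), tool y axis at world angle ydeg (mod 180 nearest)"""
    s=r.state(); M=R.from_rotvec(s['tool_rot']).as_matrix()
    sl=M.T@(np.array([x,y,z])-s['tool_pos'])*1000
    a=np.degrees(np.arctan2(M[1,1],M[0,1])); tw=0
    if ydeg is not None: tw=-((ydeg-a+90)%180-90)
    print('slide',np.round(sl,1),'twist',round(tw,2),'| q6',round(s['joint_positions'][5],2)); return sl,tw
E
python3 - <<'E'
from h import *
go(.62,.024,.26,-12.2)
E
```

```text
slide [-579.  -326.9  -32.7] twist 83.36 | q6 -0.07
```

Emit:
send_rows:
  slide:
    - [-40, -20, -20]
    - [-80, -45, -33]
    - [-120, -68, -33]
    - [-160, -90, -33]
    - [-200, -113, -33]
    - [-240, -135, -33]
    - [-280, -158, -33]
    - [-310, -175, -33]
  twist: [6, 12, 18, 24, 30, 36, 42, 48]
  gripper: [-1, -1, -1, -1, -1, -1, -1, -1]

```text
time: 0.95
tool_pos: [0.4157, 0.2526, 0.2601]
tool_rot: [1.737, 2.617, -0.002]
ft_force: [-0.0, 1.2, 0.6]
opening: 0.0944
```

```bash
python3 - <<'E'
from h import *
st();go(.62,.024,.26,-12.2)
E
```

```text
0.95 pos [0.4157 0.2526 0.2601] rot
 [[-0.388  0.922 -0.   ]
 [ 0.922  0.388 -0.001]
 [-0.001 -0.001 -1.   ]] F [-0.   1.2  0.6] op 0.0944 q [ 4.710e-01  1.320e-01  1.648e+00 -1.000e-03  1.362e+00  7.200e-02]
slide [-2.90e+02  9.95e+01  2.00e-01] twist 35.05 | q6 0.07
```

Emit:
send_rows:
  slide:
    - [-40, 14, 0]
    - [-80, 28, 0]
    - [-120, 42, 0]
    - [-160, 56, 0]
    - [-200, 70, 0]
    - [-240, 83, 0]
    - [-275, 95, 0]
    - [-290, 99.5, 0]
  twist: [5, 10, 15, 20, 25, 30, 35, 35]
  gripper: [-1, -1, -1, -1, -1, -0.5, -0.2, -0.2]

```text
time: 1.75
tool_pos: [0.6212, 0.0214, 0.2593]
tool_rot: [2.449, 1.967, -0.003]
ft_force: [-0.6, 0.6, -0.5]
opening: 0.0736
```

```bash
python3 - <<'E'
from h import *
st();im,d,p=shot('wrist','w1');st();shot('top','t1');print(np.round(np.linalg.inv(p['view']),3))
E
```

```text
1.75 pos [0.6212 0.0214 0.2593] rot
 [[ 0.216  0.976 -0.001]
 [ 0.976 -0.216 -0.001]
 [-0.002 -0.001 -1.   ]] F [-0.6  0.6 -0.5] op 0.0736 q [-2.400e-02  4.430e-01  1.253e+00 -1.000e-03  1.447e+00  1.940e-01]
1.8 pos [0.6216 0.0207 0.2591] rot
 [[ 0.214  0.977 -0.002]
 [ 0.977 -0.214 -0.001]
 [-0.002 -0.001 -1.   ]] F [ 0.5 -1.1  0.1] op 0.0697 q [-2.500e-02  4.440e-01  1.252e+00 -1.000e-03  1.447e+00  1.910e-01]
[[ 0.976 -0.208 -0.059  0.638]
 [-0.216 -0.941 -0.259  0.096]
 [-0.001  0.266 -0.964  0.417]
 [ 0.     0.     0.     1.   ]]
```

View pics/w1.png

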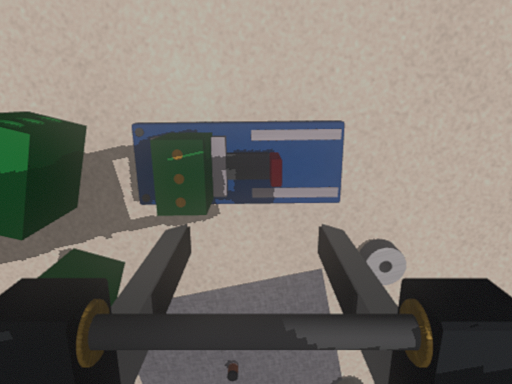

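The wrist view shows the vice base spanning (133,121)-(344,204), the block at (182,173) and the red tab at (277,170).

```bash
python3 - <<'E'
from h import *
im,d,p=load('w1'); P=pts(d,p); hsv=cv2.cvtColor(im,cv2.COLOR_RGB2HSV)
H,S,V=[hsv[...,i].astype(int) for i in range(3)]
# base: blue | everything inside w/ z>.01 ; outline by convex hull of blue
m=((H>100)&(H<125)&(S>120)&(V>50)); m[:115]=0;m[215:]=0
ys,xs=np.where(m); q=np.array([ray(x,y,p,.02)[:2] for x,y in zip(xs,ys)],np.float32)*1000
rc=cv2.minAreaRect(q); print('base',rc); print('z blue',np.median(P[...,2][m]))
def rect(m,z,n):
    ys,xs=np.where(m); q=np.array([ray(x,y,p,z)[:2] for x,y in zip(xs,ys)],np.float32)*1000
    print(n,len(xs),cv2.minAreaRect(q),'z',np.median(P[...,2][m]))
    for nm,c in(('depth',P[m]*1000),): print('   ',cv2.minAreaRect(c[:,:2].astype(np.float32)),c.mean(0).round(1))
Z=P[...,2]
roi=np.zeros(m.shape,bool); roi[115:222,120:350]=1
rect(roi&(Z>.066)&(Z<.080)&((H<10)|(H>170))&(S>100),.072,'tab')
rect(roi&(Z>.091)&(Z<.102)&(H>45)&(H<90),.096,'block')
rect(roi&(Z>.034)&(Z<.043)&(S<60)&(np.arange(512)[None]>200),.038,'jaw')
rect(roi&(Z>.034)&(Z<.043)&(S<60)&(np.arange(512)[None]<150),.038,'fixed')
E
```

```text
base ((603.6876220703125, 24.20825958251953), (94.52462005615234, 244.08456420898438), 79.88743591308594)
z blue 0.02022139586640187
tab 299 ((644.2990112304688, 20.35154914855957), (29.98369789123535, 10.575770378112793), 78.29070281982422) z 0.07208489840923915
    ((644.152099609375, 19.903743743896484), (29.983448028564453, 10.643985748291016), 78.95840454101562) [644.3  20.8  72. ]
block 3636 ((550.2824096679688, 40.342342376708984), (76.40931701660156, 50.879249572753906), 78.15436553955078) z 0.09621510739603131
    ((549.9600219726562, 40.42156219482422), (76.08784484863281, 50.37704086303711), 78.17359161376953) [550.6  41.8  96.2]
jaw 1550 ((604.8582763671875, 33.18842315673828), (77.6868667602539, 72.06792449951172), 85.59113311767578) z 0.0372634574693132
    ((605.07568359375, 34.11989974975586), (76.42950439453125, 71.96434783935547), 86.24872589111328) [595.5  30.9  36.7]Traceback (most recent call last):
  File "<stdin>", line 17, in <module>
  File "<stdin>", line 10, in rect
cv2.error: OpenCV(4.12.0) /io/opencv/modules/imgproc/src/convhull.cpp:143: error: (-215:Assertion failed) total >= 0 && (depth == CV_32F || depth == CV_32S) in function 'convexHull'
```

```bash
cat >> h.py <<'E'
def fit(m,P,p,z,n):
    ys,xs=np.where(m); q=np.array([ray(x,y,p,z)[:2] for x,y in zip(xs,ys)],np.float32)*1000
    a=cv2.minAreaRect(q); b=cv2.minAreaRect((P[m]*1000)[:,:2].astype(np.float32))
    f=lambda rc:(np.round(rc[0],1),np.round(rc[1],1),round(rc[2],1))
    print(n,len(xs),'ray',f(a),'depth',f(b),'z',round(float(np.median(P[...,2][m])),4)); return a
def HSV(im):
    h=cv2.cvtColor(im,cv2.COLOR_RGB2HSV); return [h[...,i].astype(int) for i in range(3)]
E
python3 - <<'E'
from h import *
st()
for n,f,roi in(('wrist','w2',np.s_[110:225,115:355]),('top','t2',np.s_[135:225,205:262]),('scene','s2',np.s_[150:250,240:330])):
    im,d,p=shot(n,f);P=pts(d,p);H,S,V=HSV(im);Z=P[...,2]
    m=np.zeros(Z.shape,bool); m[roi]=1
    print(n)
    fit(m&(Z>.060)&(Z<.080)&((H<10)|(H>170))&(S>100),P,p,.072,'tab')
    fit(m&(Z>.089)&(Z<.102)&(H>45)&(H<90),P,p,.096,'block')
    fit(m&(H>100)&(H<125)&(S>120)&(V>50),P,p,.02,'base')
st()
E
```

```text
1.85 pos [0.6205 0.0224 0.2592] rot
 [[ 0.212  0.977 -0.002]
 [ 0.977 -0.212 -0.001]
 [-0.001 -0.001 -1.   ]] F [-0.6 -0.4  0.1] op 0.0653 q [-2.200e-02  4.420e-01  1.255e+00 -1.000e-03  1.447e+00  1.920e-01]
wrist
tab 297 ray (array([644.5,  21.2]), array([30.1, 10.5]), 78.5) depth (array([644.4,  20.4]), array([29. , 10.6]), 78.6) z 0.0721
block 3705 ray (array([550.5,  40.7]), array([76.7, 51.2]), 78.1) depth (array([549.9,  40.3]), array([76.2, 50.5]), 78.0) z 0.0962
base 3693 ray (array([603.7,  23.4]), array([ 94.6, 244.4]), 80.2) depth (array([606.3,  40.9]), array([122.5, 244.9]), 78.2) z 0.0202
topTraceback (most recent call last):
  File "<stdin>", line 7, in <module>
  File "h.py", line 28, in fit
    a=cv2.minAreaRect(q); b=cv2.minAreaRect((P[m]*1000)[:,:2].astype(np.float32))
cv2.error: OpenCV(4.12.0) /io/opencv/modules/imgproc/src/convhull.cpp:143: error: (-215:Assertion failed) total >= 0 && (depth == CV_32F || depth == CV_32S) in function 'convexHull'
```

```bash
python3 - <<'E'
from h import *
st();go(.6435,.0205,.115,-12.1);go(.6435,.0205,.063,-12.1)
E
```

```text
1.95 pos [0.6196 0.0244 0.2599] rot
 [[ 0.21   0.978 -0.001]
 [ 0.978 -0.21  -0.001]
 [-0.001 -0.001 -1.   ]] F [ 0.2 -0.   0.1] op 0.0583 q [-1.900e-02  4.390e-01  1.257e+00 -1.000e-03  1.446e+00  1.930e-01]
slide [  1.3  24.3 144.9] twist -0.03 | q6 0.19
slide [  1.4  24.4 196.9] twist -0.03 | q6 0.19
```

Emit:
send_rows:
  slide:
    - [1, 15, 20]
    - [1, 24, 50]
    - [1, 24, 80]
    - [1, 24, 110]
    - [1, 24, 140]
    - [1, 24, 145]
    - [1, 24, 145]
    - [1, 24, 145]
  twist: [0, 0, 0, 0, 0, 0, 0, 0]
  gripper: [0.1, 0.1, 0.1, 0.1, 0.1, 0.1, 0.1, 0.1]

```text
time: 2.75
tool_pos: [0.6437, 0.0207, 0.1169]
tool_rot: [2.442, 1.974, 0.001]
ft_force: [-0.0, 0.1, -0.1]
opening: 0.0424
```

```bash
python3 - <<'E'
from h import *
st();shot('wrist','w3');shot('scene','s3');go(.6435,.0205,.063,-12)
import subprocess
a=cv2.imread('pics/w3.png');b=cv2.imread('pics/s3.png')[130:270,200:360];b=cv2.resize(b,None,fx=2.7,fy=2.7)
cv2.imwrite('pics/ws3.png',np.hstack([cv2.resize(a,None,fx=.7,fy=.7),cv2.resize(b,(430,268))]))
E
```

```text
2.75 pos [0.6437 0.0207 0.1169] rot
 [[ 0.209  0.978  0.001]
 [ 0.978 -0.209 -0.001]
 [-0.001  0.002 -1.   ]] F [-0.   0.1 -0.1] op 0.0424 q [-2.400e-02  6.080e-01  1.343e+00 -1.000e-03  1.189e+00  1.870e-01]
slide [ 0.  -0.3 53.8] twist -0.12 | q6 0.19Traceback (most recent call last):
  File "<stdin>", line 5, in <module>
    return _nx.concatenate(arrs, 1, dtype=dtype, casting=casting)
           ~~~~~~~~~~~~~~~^^^^^^^^^^^^^^^^^^^^^^^^^^^^^^^^^^^^^^^
ValueError: all the input array dimensions except for the concatenation axis must match exactly, but along dimension 0, the array at index 0 has size 269 and the array at index 1 has size 268
```

View pics/w3.png

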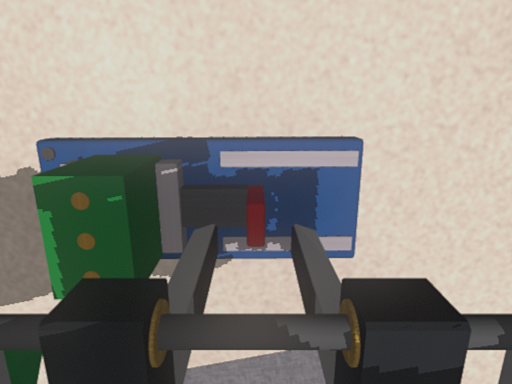

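```bash
python3 - <<'E'
from h import *
im,d,p=load('w3');P=pts(d,p);H,S,V=HSV(im);Z=P[...,2]
fit((Z>.062)&(Z<.080)&((H<10)|(H>170))&(S>100)&(V>60),P,p,.072,'tab')
# fingertips: project
s=r.state();M=R.from_rotvec(s['tool_rot']).as_matrix()
for yy in(-.021,0,.021):
    w=s['tool_pos']+M@np.array([0,yy,.022]); c=p['view']@np.r_[w,1]; print(yy,p['fx']*c[0]/c[2]+p['cx'],p['fy']*c[1]/c[2]+p['cy'])
im,d,p=load('s3')
cv2.imwrite('pics/s3c.png',cv2.resize(cv2.cvtColor(im,cv2.COLOR_RGB2BGR)[130:270,200:360],None,fx=4,fy=4,interpolation=cv2.INTER_CUBIC))
E
```

```text
tab 825 ray (array([644.8,  21.5]), array([31.4, 11.1]), 77.8) depth (array([644.5,  20.2]), array([29.4, 11.2]), 77.9) z 0.072
-0.021 217.98300485046667 238.33672643852807
0 254.34083169777264 238.33682214052988
0.021 290.7019572201351 238.33691785121457
```

View pics/s3c.png

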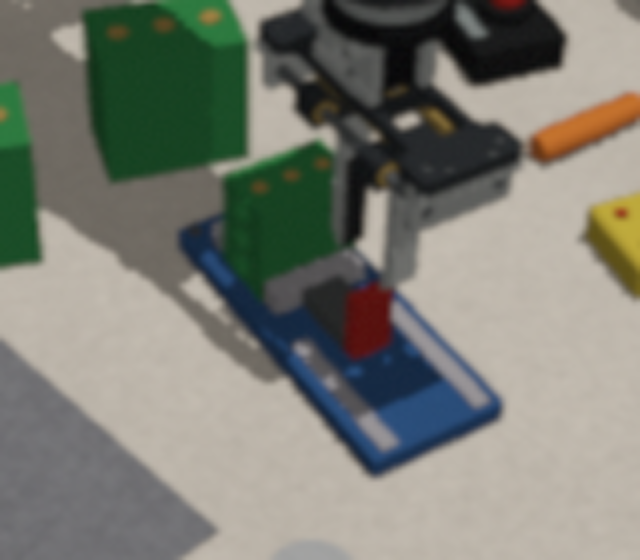

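The wrist view shows the tab at (256,187), midway between the fingertips at (217,228) and (293,228). Going down to pinch it.

Emit:
send_rows:
  slide:
    - [0, 0, 12]
    - [0, 0, 24]
    - [0, 0, 36]
    - [0, 0, 48]
    - [0, 0, 53]
    - [0, 0, 53]
    - [0, 0, 53]
    - [0, 0, 53]
  twist: [0, 0, 0, 0, 0, 0, 0, 0]
  gripper: [0.1, 0.1, 0.1, 0.1, 0.1, 0.9, 0.9, 0.9]

```text
time: 3.65
tool_pos: [0.6441, 0.0204, 0.0644]
tool_rot: [2.442, 1.973, 0.002]
ft_force: [1.1, -0.5, 0.4]
opening: 0.0217
```

Emit:
send_rows:
  slide:
    - [0, 0, 0]
    - [0, 0, 0]
    - [0, 0, 0]
    - [0, 0, 0]
    - [0, 0, 0]
    - [0, 0, 0]
    - [0, 0, 0]
    - [0, 0, 0]
  twist: [0, 0, 0, 0, 0, 0, 0, 0]
  gripper: [0.9, 0.9, 0.9, 0.9, 0.9, 0.9, 0.9, 0.9]

```text
time: 4.45
tool_pos: [0.6445, 0.0204, 0.0649]
tool_rot: [2.441, 1.973, 0.004]
ft_force: [2.2, -0.6, 4.9]
opening: 0.012
```

Emit:
send_rows:
  slide:
    - [0, 7, 0]
    - [0, 14, 0]
    - [0, 21, 0]
    - [0, 28, 0]
    - [0, 35, 0]
    - [0, 42, 0]
    - [0, 48, 0]
    - [0, 49, 0]
  twist: [0, 0, 0, 0, 0, 0, 0, 0]
  gripper: [0.9, 0.9, 0.9, 0.9, 0.9, 0.9, 0.9, 0.9]

```text
time: 5.25
tool_pos: [0.692, 0.0104, 0.0649]
tool_rot: [2.442, 1.974, 0.002]
ft_force: [-5.2, 2.8, 5.9]
opening: 0.0119
```

Emit:
send_rows:
  slide:
    - [0, 1, 0]
    - [0, 1, 0]
    - [0, 1, 0]
    - [0, 1, 0]
    - [0, 1, 0]
    - [0, 1, 0]
    - [0, 1, 0]
    - [0, 1, 0]
  twist: [0, 0, 0, 0, 0, 0, 0, 0]
  gripper: [0.9, 0.5, 0.5, 0.5, 0.5, 0.5, 0.5, 0.5]

```text
time: 6.05
tool_pos: [0.693, 0.0102, 0.0649]
tool_rot: [2.442, 1.974, 0.002]
ft_force: [0.6, -0.5, -0.3]
opening: 0.0235
```

Emit:
send_rows:
  slide:
    - [0, 0, -20]
    - [0, 0, -60]
    - [0, -30, -100]
    - [0, -60, -140]
    - [0, -90, -160]
    - [0, -120, -160]
    - [0, -130, -160]
    - [0, -130, -160]
  twist: [0, 0, 0, 0, 0, 0, 0, 0]
  gripper: [0.3, 0.1, -0.3, -0.3, -0.3, -0.3, -0.3, -0.3]

```text
time: 6.85
tool_pos: [0.5652, 0.0377, 0.225]
tool_rot: [2.442, 1.974, 0.002]
ft_force: [-0.0, 0.3, 0.8]
opening: 0.0612
```

```bash
python3 - <<'E'
from h import *
st();im,d,p=shot('wrist','w4');P=pts(d,p);H,S,V=HSV(im);Z=P[...,2]
fit((Z>.062)&(Z<.080)&((H<10)|(H>170))&(S>100)&(V>60)&(P[...,0]>.6),P,p,.072,'tab')
m=(Z>.088)&(Z<.102)&(H>45)&(H<90)&(P[...,0]>.48)
fit(m,P,p,.096,'block')
E
```

```text
6.85 pos [0.5652 0.0377 0.225 ] rot
 [[ 0.209  0.978  0.002]
 [ 0.978 -0.209 -0.   ]
 [ 0.     0.002 -1.   ]] F [-0.   0.3  0.8] op 0.0612 q [ 0.002  0.337  1.477 -0.     1.325  0.213]
tab 459 ray (array([690.,  11.]), array([30.5, 15. ]), 78.1) depth (array([691.9,   9.8]), array([30.1, 11.6]), 77.8) z 0.0717
block 4408 ray (array([549.8,  40.9]), array([77. , 49.7]), 78.2) depth (array([549.6,  40.2]), array([76.5, 49.7]), 78.2) z 0.0962
```

View pics/w4.png

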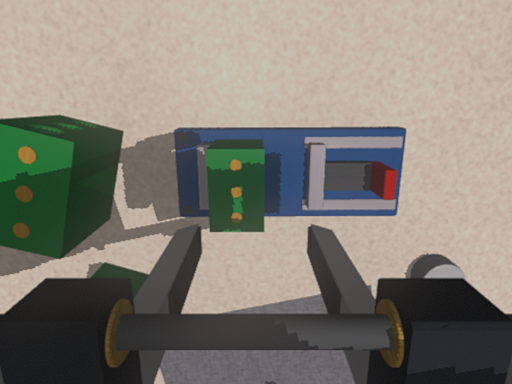

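The vice is open: the jaw plate is at (316,178) and the block stands free at (236,186). I'll grip only the block's top rim with the fingertips. Then I can lever it round against the edge of the vice base.

```bash
python3 - <<'E'
from h import *
go(.5497,.0405,.104,-12.0)
E
```

```text
slide [ -0.4 -16.8 120.6] twist -0.1 | q6 0.21
```

Emit:
send_rows:
  slide:
    - [0, -10, 20]
    - [0, -17, 40]
    - [0, -17, 65]
    - [0, -17, 90]
    - [0, -17, 110]
    - [0, -17, 121]
    - [0, -17, 121]
    - [0, -17, 121]
  twist: [0, 0, 0, 0, 0, 0, 0, 0]
  gripper: [-0.5, -0.5, -0.5, -0.5, -0.5, -0.5, -0.5, 0.5]

```text
time: 7.7
tool_pos: [0.5503, 0.0408, 0.1041]
tool_rot: [2.442, 1.974, 0.002]
ft_force: [0.1, 0.1, 0.5]
opening: 0.0653
```

Emit:
send_rows:
  slide:
    - [0, 0, 0]
    - [0, 0, 0]
    - [0, 0, 0]
    - [0, 0, 0]
    - [0, 0, 0]
    - [0, 0, 0]
    - [0, 0, 0]
    - [0, 0, 0]
  twist: [0, 0, 0, 0, 0, 0, 0, 0]
  gripper: [0.5, 0.5, 0.5, 0.5, 0.5, 0.5, 0.5, 0.5]

```text
time: 8.5
tool_pos: [0.5507, 0.0409, 0.105]
tool_rot: [2.441, 1.973, 0.004]
ft_force: [-1.4, -0.3, 6.9]
opening: 0.0499
```

Emit:
send_rows:
  slide:
    - [0, 0, -15]
    - [0, 0, -30]
    - [0, 0, -40]
    - [-30, 0, -40]
    - [-60, 0, -40]
    - [-85, 0, -40]
    - [-96, 0, -40]
    - [-96, 0, -40]
  twist: [0, 0, 0, 0, 0, 0, 0, 0]
  gripper: [0.5, 0.5, 0.5, 0.5, 0.5, 0.5, 0.5, 0.5]

```text
time: 9.3
tool_pos: [0.5301, -0.0538, 0.1448]
tool_rot: [2.443, 1.971, 0.004]
ft_force: [-0.6, -0.7, -4.4]
opening: 0.0498
```

```bash
python3 - <<'E'
from h import *
st();im,d,p=shot('wrist','w5');im,d,p=shot('scene','s5')
cv2.imwrite('pics/s5c.png',cv2.resize(cv2.cvtColor(im,cv2.COLOR_RGB2BGR)[130:270,180:340],None,fx=4,fy=4,interpolation=cv2.INTER_CUBIC))
E
```

```text
9.3 pos [ 0.5301 -0.0538  0.1448] rot
 [[ 0.211  0.977  0.004]
 [ 0.977 -0.211 -0.   ]
 [ 0.     0.004 -1.   ]] F [-0.6 -0.7 -4.4] op 0.0498 q [-0.17   0.344  1.666  0.     1.128  0.043]
```

View pics/s5c.png

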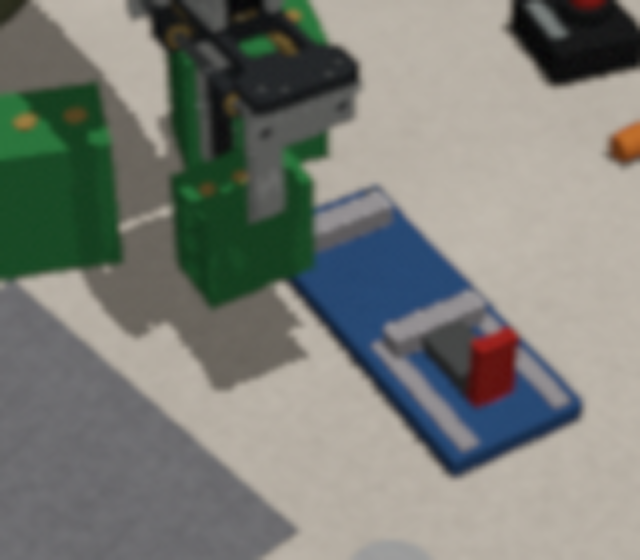

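Emit:
send_rows:
  slide:
    - [0, 0, 12]
    - [0, 0, 24]
    - [0, 0, 36]
    - [0, 0, 48]
    - [0, 0, 56]
    - [0, 0, 56]
    - [4, 0, 56]
    - [8, 0, 56]
  twist: [0, 0, 0, 0, 0, 0, 0, 0]
  gripper: [0.5, 0.5, 0.5, 0.5, 0.5, 0.5, 0.5, 0.5]

```text
time: 10.2
tool_pos: [0.5327, -0.0447, 0.0895]
tool_rot: [2.44, 1.972, 0.005]
ft_force: [-1.6, -7.5, 1.4]
opening: 0.0495
```

Emit:
send_rows:
  slide:
    - [4, 0, -1]
    - [8, 0, -2]
    - [12, 0, -3]
    - [16, 0, -4]
    - [20, 0, -5]
    - [24, 0, -6]
    - [28, 0, -7]
    - [28, 0, -7]
  twist: [0, 0, 0, 0, 0, 0, 0, 0]
  gripper: [0.5, 0.5, 0.5, 0.5, 0.5, 0.5, 0.5, 0.5]

```text
time: 11.0
tool_pos: [0.5387, -0.0172, 0.0971]
tool_rot: [2.439, 1.972, 0.004]
ft_force: [-2.2, -3.3, -0.8]
opening: 0.0501
```

```bash
python3 - <<'E'
from h import *
st();im,d,p=shot('wrist','w6');im,d,p=shot('scene','s6')
cv2.imwrite('pics/s6c.png',cv2.resize(cv2.cvtColor(im,cv2.COLOR_RGB2BGR)[130:270,180:340],None,fx=4,fy=4,interpolation=cv2.INTER_CUBIC))
E
```

```text
11.0 pos [ 0.5387 -0.0172  0.0971] rot
 [[ 0.209  0.978  0.005]
 [ 0.978 -0.209 -0.002]
 [-0.001  0.005 -1.   ]] F [-2.2 -3.3 -0.8] op 0.0501 q [-0.099  0.418  1.687 -0.002  1.031  0.112]
```

View pics/s6c.png

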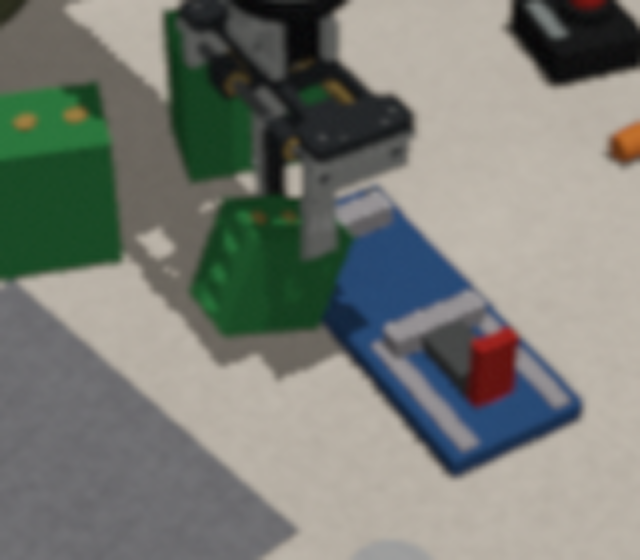

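View pics/w6.png

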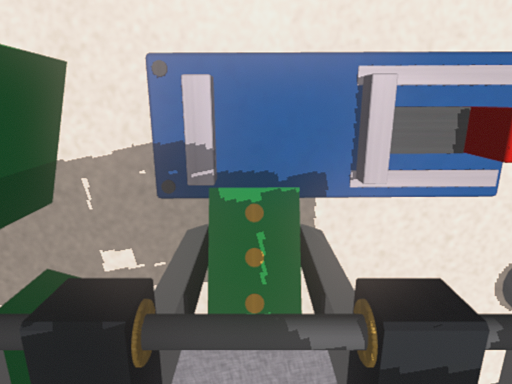

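Emit:
send_rows:
  slide:
    - [5, 0, -1]
    - [10, 0, -2]
    - [15, 0, -2]
    - [20, 0, -2]
    - [25, 0, -2]
    - [30, 0, -2]
    - [35, 0, -2]
    - [38, 0, -2]
  twist: [0, 0, 0, 0, 0, 0, 0, 0]
  gripper: [0.5, 0.5, 0.5, 0.5, 0.5, 0.5, 0.5, 0.5]

```text
time: 11.9
tool_pos: [0.5468, 0.0197, 0.0992]
tool_rot: [2.439, 1.972, 0.005]
ft_force: [-0.9, -5.3, -2.3]
opening: 0.0491
```

```bash
python3 - <<'E'
from h import *
st();im,d,p=shot('wrist','w7');P=pts(d,p);H,S,V=HSV(im)
im,d,p=shot('scene','s7')
cv2.imwrite('pics/s7c.png',cv2.resize(cv2.cvtColor(im,cv2.COLOR_RGB2BGR)[130:270,180:340],None,fx=4,fy=4,interpolation=cv2.INTER_CUBIC))
E
```

```text
11.9 pos [0.5468 0.0197 0.0992] rot
 [[ 0.209  0.978  0.006]
 [ 0.978 -0.209 -0.002]
 [-0.001  0.006 -1.   ]] F [-0.9 -5.3 -2.3] op 0.0491 q [-0.03   0.431  1.663 -0.002  1.043  0.182]
```

View pics/s7c.png

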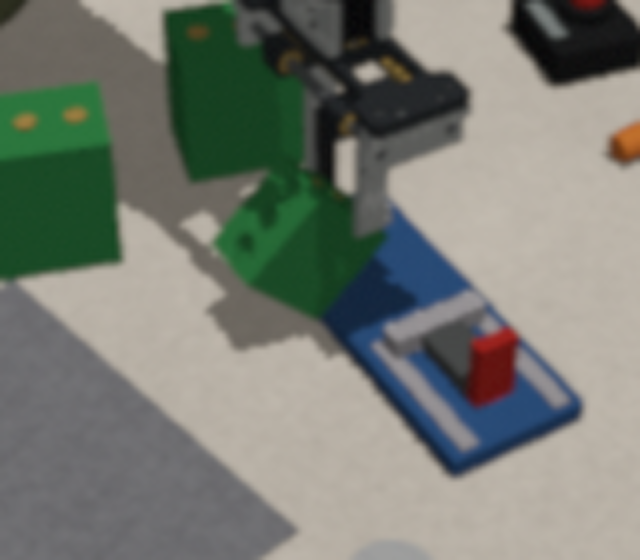

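Emit:
send_rows:
  slide:
    - [0, 0, -10]
    - [0, 0, -20]
    - [5, 0, -28]
    - [15, 0, -28]
    - [25, 0, -28]
    - [31, 0, -28]
    - [31, 0, -22]
    - [31, 0, -16]
  twist: [0, 0, 0, 0, 0, 0, 0, 0]
  gripper: [0.5, 0.5, 0.5, 0.5, 0.5, 0.5, 0.5, 0.5]

```text
time: 12.8
tool_pos: [0.553, 0.0503, 0.1144]
tool_rot: [2.439, 1.973, 0.005]
ft_force: [0.1, -0.9, -3.9]
opening: 0.0495
```

```bash
python3 - <<'E'
from h import *
st();im,d,p=shot('wrist','w8')
im,d,p=shot('scene','s8')
cv2.imwrite('pics/s8c.png',cv2.resize(cv2.cvtColor(im,cv2.COLOR_RGB2BGR)[130:270,180:340],None,fx=4,fy=4,interpolation=cv2.INTER_CUBIC))
E
```

```text
12.8 pos [0.553  0.0503 0.1144] rot
 [[ 0.209  0.978  0.005]
 [ 0.978 -0.209 -0.002]
 [-0.001  0.005 -1.   ]] F [ 0.1 -0.9 -3.9] op 0.0495 q [ 0.026  0.427  1.627 -0.002  1.082  0.237]
```

View pics/s8c.png

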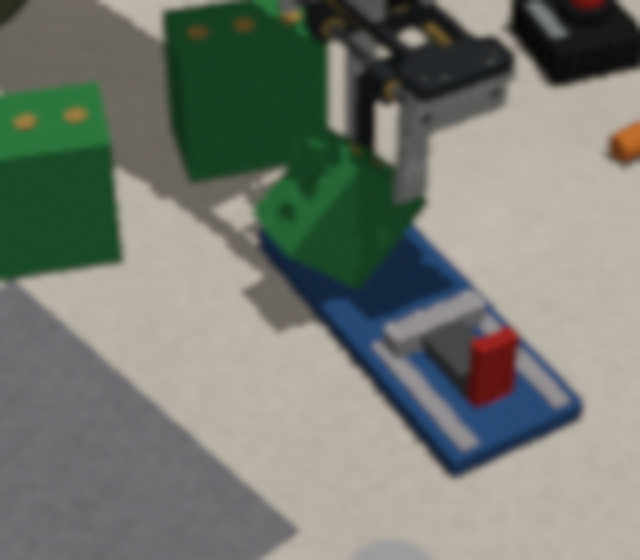

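View pics/w8.png

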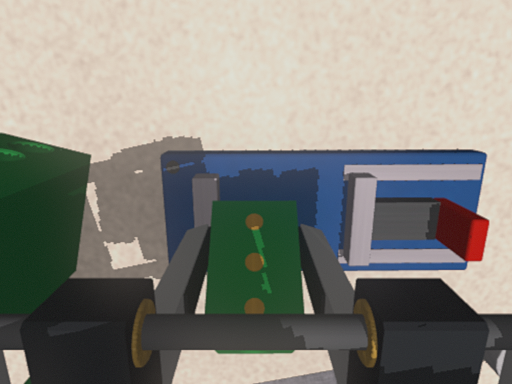

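Emit:
send_rows:
  slide:
    - [0, 3, 0]
    - [0, 6, 4]
    - [4, 6, 8]
    - [9, 6, 12]
    - [14, 6, 15]
    - [18, 6, 18]
    - [22, 6, 22]
    - [25, 6, 25]
  twist: [0, 0, 0, 0, 0, 0, 0, 0]
  gripper: [0.5, 0.5, 0.5, 0.5, 0.5, 0.5, 0.5, 0.5]

```text
time: 13.7
tool_pos: [0.5647, 0.0739, 0.0897]
tool_rot: [2.439, 1.972, 0.007]
ft_force: [1.0, 3.2, 7.9]
opening: 0.0495
```

```bash
python3 - <<'E'
from h import *
st()
im,d,p=shot('scene','s9')
cv2.imwrite('pics/s9c.png',cv2.resize(cv2.cvtColor(im,cv2.COLOR_RGB2BGR)[130:270,180:340],None,fx=4,fy=4,interpolation=cv2.INTER_CUBIC))
E
```

```text
13.7 pos [0.5647 0.0739 0.0897] rot
 [[ 0.209  0.978  0.006]
 [ 0.978 -0.209 -0.001]
 [ 0.     0.006 -1.   ]] F [1.  3.2 7.9] op 0.0495 q [ 0.066  0.488  1.603 -0.002  1.045  0.278]
```

View pics/s9c.png

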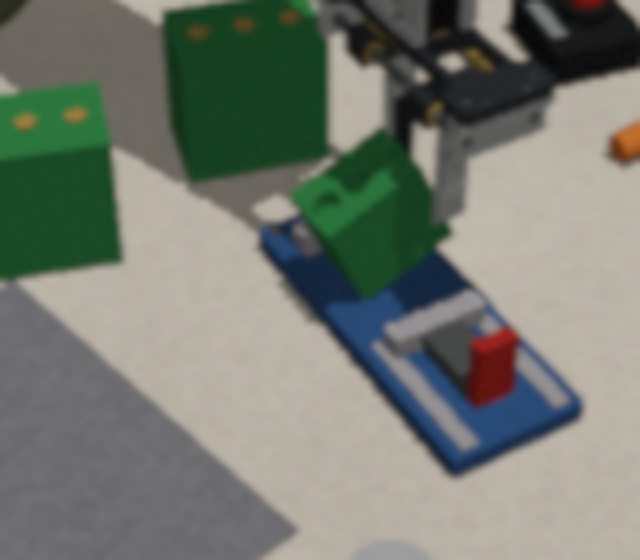

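Emit:
send_rows:
  slide:
    - [2, 0, 2]
    - [4, 0, 4]
    - [6, 0, 6]
    - [8, 0, 8]
    - [10, 0, 10]
    - [11, 0, 12]
    - [12, 0, 14]
    - [12, 0, 14]
  twist: [0, 0, 0, 0, 0, 0, 0, 0]
  gripper: [0.5, 0.5, 0.5, 0.5, 0.5, 0.5, 0.5, 0.5]

```text
time: 14.55
tool_pos: [0.5677, 0.0866, 0.0755]
tool_rot: [2.439, 1.973, 0.009]
ft_force: [1.9, 3.5, 6.4]
opening: 0.0496
```

```bash
python3 - <<'E'
from h import *
st()
im,d,p=shot('scene','s10')
cv2.imwrite('pics/s10c.png',cv2.resize(cv2.cvtColor(im,cv2.COLOR_RGB2BGR)[130:270,180:340],None,fx=4,fy=4,interpolation=cv2.INTER_CUBIC))
E
```

```text
14.55 pos [0.5677 0.0866 0.0755] rot
 [[ 0.209  0.978  0.007]
 [ 0.978 -0.209 -0.   ]
 [ 0.001  0.007 -1.   ]] F [1.9 3.5 6.4] op 0.0496 q [ 8.800e-02  5.160e-01  1.598e+00 -1.000e-03  1.021e+00  2.990e-01]
```

View pics/s10c.png

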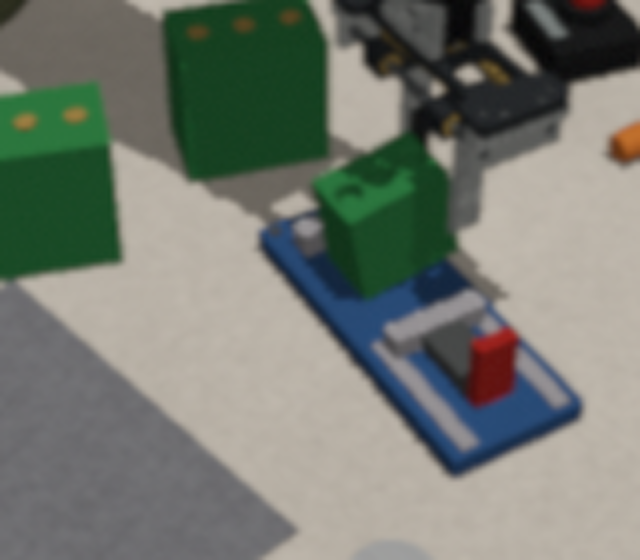

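Emit:
send_rows:
  slide:
    - [2, 0, 2]
    - [4, 0, 4]
    - [5, 0, 6]
    - [6, 0, 8]
    - [7, 0, 10]
    - [8, 0, 12]
    - [8, 0, 14]
    - [8, 0, 14]
  twist: [0, 0, 0, 0, 0, 0, 0, 0]
  gripper: [0.5, 0.5, 0.5, 0.5, 0.5, 0.5, 0.5, 0.5]

```text
time: 15.4
tool_pos: [0.5705, 0.0953, 0.0623]
tool_rot: [2.438, 1.973, 0.013]
ft_force: [2.6, 5.8, 9.6]
opening: 0.0497
```

```bash
python3 - <<'E'
from h import *
st()
im,d,p=shot('scene','s11')
cv2.imwrite('pics/s11c.png',cv2.resize(cv2.cvtColor(im,cv2.COLOR_RGB2BGR)[130:270,180:340],None,fx=4,fy=4,interpolation=cv2.INTER_CUBIC))
E
```

```text
15.4 pos [0.5705 0.0953 0.0623] rot
 [[ 0.208  0.978  0.01 ]
 [ 0.978 -0.209  0.001]
 [ 0.003  0.01  -1.   ]] F [2.6 5.8 9.6] op 0.0497 q [ 0.102  0.541  1.594 -0.     0.996  0.312]
```

View pics/s11c.png

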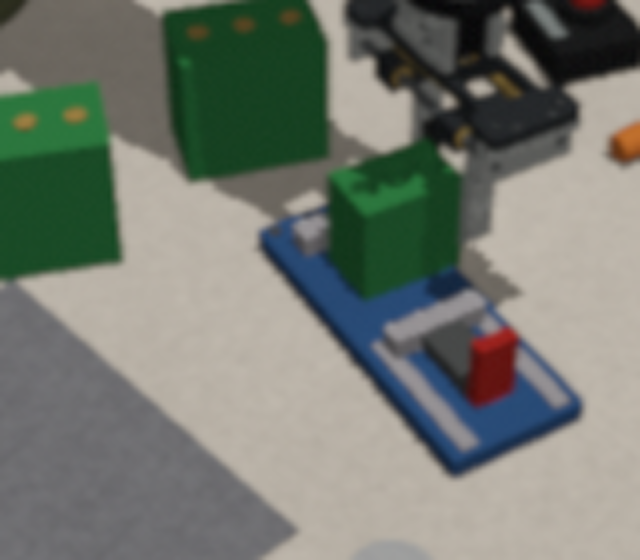

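Emit:
send_rows:
  slide:
    - [0, 0, 0]
    - [0, 0, 0]
    - [0, 0, 0]
    - [0, 0, 0]
    - [0, 0, 0]
    - [0, 0, -20]
    - [0, 0, -50]
    - [0, 0, -80]
  twist: [0, 0, 0, 0, 0, 0, 0, 0]
  gripper: [-0.4, -0.4, -0.4, -0.4, -0.4, -0.4, -0.4, -0.4]

```text
time: 16.25
tool_pos: [0.5694, 0.0951, 0.143]
tool_rot: [2.438, 1.973, 0.012]
ft_force: [0.1, -0.1, -0.3]
opening: 0.0655
```

Emit:
send_rows:
  slide:
    - [0, 0, -20]
    - [0, 0, -50]
    - [0, 0, -80]
    - [0, 0, -110]
    - [0, 0, -110]
    - [0, 0, -110]
    - [0, 0, -110]
    - [0, 0, -110]
  twist: [0, 0, 0, 0, 0, 0, 0, 0]
  gripper: [-0.4, -0.4, -0.4, -0.4, -0.4, -0.4, -0.4, -0.4]

```text
time: 17.05
tool_pos: [0.5681, 0.095, 0.2518]
tool_rot: [2.439, 1.974, 0.009]
ft_force: [-0.4, -0.3, 0.1]
opening: 0.0659
```

```bash
python3 - <<'E'
from h import *
st();im,d,p=shot('wrist','w12');P=pts(d,p);H,S,V=HSV(im);Z=P[...,2]
m=(Z>.085)&(Z<.105)&(H>45)&(H<90)&(P[...,0]>.48)
fit(m,P,p,.096,'block'); print(np.percentile(Z[m],[2,20,50,80,98]))
E
```

```text
17.05 pos [0.5681 0.095  0.2518] rot
 [[ 0.209  0.978  0.007]
 [ 0.978 -0.209  0.001]
 [ 0.002  0.007 -1.   ]] F [-0.4 -0.3  0.1] op 0.0659 q [ 0.102  0.337  1.416 -0.     1.382  0.312]
block 3148 ray (array([561.5,  53.8]), array([78.3, 49.4]), 77.7) depth (array([561.2,  52.5]), array([77.1, 49.5]), 77.7) z 0.096
[0.08540957 0.09511079 0.09602767 0.09666599 0.09751075]
```

View pics/w12.png

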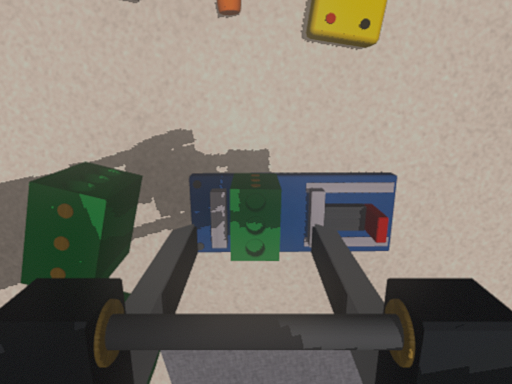

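The block is flat with its bores up at (255,200)-(255,247), about 15 mm off centre along vice x. I'll regrip it in the middle and recentre it.

```bash
python3 - <<'E'
from h import *
go(.5615,.0535,.068,-12.0)
E
```

```text
slide [-42.4   0.9 183.9] twist -0.04 | q6 0.31
```

Emit:
send_rows:
  slide:
    - [-20, 1, 20]
    - [-42, 1, 50]
    - [-42, 1, 85]
    - [-42, 1, 120]
    - [-42, 1, 150]
    - [-42, 1, 175]
    - [-42, 1, 184]
    - [-42, 1, 184]
  twist: [0, 0, 0, 0, 0, 0, 0, 0]
  gripper: [-0.4, -0.4, -0.4, -0.4, -0.4, -0.4, -0.4, -0.4]

```text
time: 17.9
tool_pos: [0.5612, 0.0538, 0.0669]
tool_rot: [2.44, 1.974, 0.007]
ft_force: [-0.2, 0.2, 0.2]
opening: 0.0659
```

Emit:
send_rows:
  slide:
    - [0, 0, 0]
    - [0, 0, 0]
    - [0, 0, 0]
    - [0, 0, 0]
    - [0, 0, 0]
    - [0, 0, 0]
    - [0, 0, 0]
    - [0, 0, 0]
  twist: [0, 0, 0, 0, 0, 0, 0, 0]
  gripper: [0.5, 0.5, 0.5, 0.5, 0.5, 0.5, 0.5, 0.5]

```text
time: 18.7
tool_pos: [0.5616, 0.0539, 0.0681]
tool_rot: [2.44, 1.974, 0.009]
ft_force: [-1.0, 0.4, 7.1]
opening: 0.0501
```

```bash
python3 - <<'E'
from h import *
s=st();go(.5497+.002*.978,.0405-.002*.208,s['tool_pos'][2],-12.0)
E
```

```text
18.7 pos [0.5616 0.0539 0.0681] rot
 [[ 0.209  0.978  0.007]
 [ 0.978 -0.209  0.001]
 [ 0.002  0.006 -1.   ]] F [-1.   0.4  7.1] op 0.0501 q [3.000e-02 5.070e-01 1.631e+00 1.000e-03 9.960e-01 2.400e-01]
slide [-15.6  -6.9  -0.1] twist -0.05 | q6 0.24
```

Emit:
send_rows:
  slide:
    - [0, 0, -3]
    - [-4, -2, -3]
    - [-8, -4, -3]
    - [-12, -6, -3]
    - [-15.5, -7, -3]
    - [-15.5, -7, -3]
    - [-15.5, -7, 0]
    - [-15.5, -7, 0.5]
  twist: [0, 0, 0, 0, 0, 0, 0, 0]
  gripper: [0.5, 0.5, 0.5, 0.5, 0.5, 0.5, 0.5, 0.5]

```text
time: 19.5
tool_pos: [0.5518, 0.0402, 0.068]
tool_rot: [2.439, 1.974, 0.009]
ft_force: [-4.8, -1.2, 12.0]
opening: 0.05
```

Emit:
send_rows:
  slide:
    - [0, 0, 0]
    - [0, 0, 0]
    - [0, 0, 0]
    - [0, 0, 0]
    - [0, 0, -20]
    - [0, 0, -60]
    - [0, 0, -100]
    - [0, 0, -140]
  twist: [0, 0, 0, 0, 0, 0, 0, 0]
  gripper: [-0.3, -0.3, -0.3, -0.3, -0.3, -0.3, -0.3, -0.3]

```text
time: 20.3
tool_pos: [0.5505, 0.0401, 0.2096]
tool_rot: [2.439, 1.974, 0.009]
ft_force: [-0.8, 0.4, -0.4]
opening: 0.061
```

Emit:
send_rows:
  slide:
    - [0, 0, -15]
    - [0, 0, -15]
    - [0, 0, -15]
    - [0, 0, -15]
    - [0, 0, -15]
    - [0, 0, -15]
    - [0, 0, -15]
    - [0, 0, -15]
  twist: [0, 0, 0, 0, 0, 0, 0, 0]
  gripper: [-0.3, -0.3, -0.3, -0.3, -0.3, -0.3, -0.3, -0.3]

```text
time: 21.1
tool_pos: [0.5504, 0.0401, 0.2244]
tool_rot: [2.439, 1.974, 0.009]
ft_force: [0.2, -0.3, 0.2]
opening: 0.061
```

```bash
cat >> h.py <<'E'
B=np.array([.5497,.0405]); VX=np.array([-.2079,-.9781]); VY=np.array([.9781,-.2079])
def v2w(x,y): return B+x*VX+y*VY
def w2v(w): w=np.asarray(w)[:2]-B; return np.array([w@VX,w@VY])
E
python3 - <<'E'
from h import *
st();im,d,p=shot('wrist','w13');P=pts(d,p);H,S,V=HSV(im);Z=P[...,2]
m=(Z>.085)&(Z<.105)&(H>45)&(H<90)&(P[...,0]>.48)
a=fit(m,P,p,.096,'block'); print(w2v(np.array(a[0])/1000)*1000,np.percentile(Z[m],[2,20,50,80,98]))
E
```

```text
21.1 pos [0.5504 0.0401 0.2244] rot
 [[ 0.209  0.978  0.007]
 [ 0.978 -0.209  0.001]
 [ 0.002  0.006 -1.   ]] F [ 0.2 -0.3  0.2] op 0.061 q [6.000e-03 3.030e-01 1.524e+00 1.000e-03 1.308e+00 2.160e-01]
block 3998 ray (array([551.8,  39.2]), array([77.3, 49.5]), 77.1) depth (array([551.6,  38.6]), array([76.6, 49.5]), 77.2) z 0.0961
[0.85724353 2.30298926] [0.08542633 0.09532938 0.09605307 0.0966805  0.09757608]
```

View pics/w13.png

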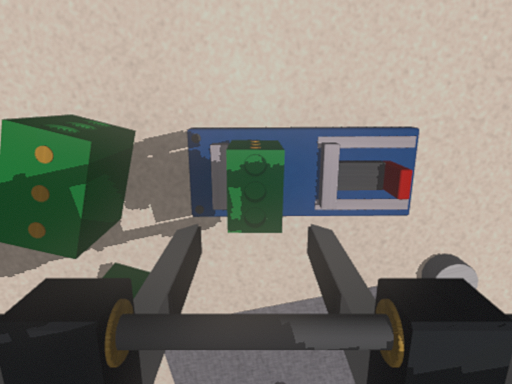

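```bash
python3 - <<'E'
from h import *
go(.6925,.0102,.064,-12.0)
E
```

```text
slide [1.000e-01 1.442e+02 1.613e+02] twist -0.05 | q6 0.22
```

Emit:
send_rows:
  slide:
    - [0, 35, 0]
    - [0, 70, 0]
    - [0, 105, 0]
    - [0, 135, 10]
    - [0, 144, 40]
    - [0, 144, 75]
    - [0, 144, 100]
    - [0, 144, 100]
  twist: [0, 0, 0, 0, 0, 0, 0, 0]
  gripper: [0.1, 0.1, 0.1, 0.1, 0.1, 0.1, 0.1, 0.1]

```text
time: 21.95
tool_pos: [0.6904, 0.0101, 0.1212]
tool_rot: [-2.442, -1.976, -0.001]
ft_force: [-0.7, 0.1, 0.7]
opening: 0.0423
```

Emit:
send_rows:
  slide:
    - [0, 0, 15]
    - [0, 0, 30]
    - [0, 0, 45]
    - [0, 0, 60]
    - [0, 0, 60]
    - [0, 0, 60]
    - [0, 0, 60]
    - [0, 0, 60]
  twist: [0, 0, 0, 0, 0, 0, 0, 0]
  gripper: [0.1, 0.1, 0.1, 0.1, 0.9, 0.9, 0.9, 0.9]

```text
time: 22.75
tool_pos: [0.6909, 0.0101, 0.0622]
tool_rot: [2.442, 1.976, 0.003]
ft_force: [3.6, -0.7, -0.8]
opening: 0.0135
```

Emit:
send_rows:
  slide:
    - [0, 0, 0]
    - [0, 0, 0]
    - [0, 0, 0]
    - [0, 0, 0]
    - [0, 0, 0]
    - [0, 0, 0]
    - [0, -3, 0]
    - [0, -6, 0]
  twist: [0, 0, 0, 0, 0, 0, 0, 0]
  gripper: [0.9, 0.9, 0.9, 0.9, 0.9, 0.9, 0.9, 0.9]

```text
time: 23.55
tool_pos: [0.6851, 0.0113, 0.0622]
tool_rot: [2.442, 1.975, 0.004]
ft_force: [5.4, -1.3, -3.7]
opening: 0.0116
```

Emit:
send_rows:
  slide:
    - [0, -6, 0]
    - [0, -12, 0]
    - [0, -18, 0]
    - [0, -24, 0]
    - [0, -29, 0]
    - [0, -34, 0]
    - [0, -37, 0]
    - [0, -39, 0]
  twist: [0, 0, 0, 0, 0, 0, 0, 0]
  gripper: [0.9, 0.9, 0.9, 0.9, 0.9, 0.9, 0.9, 0.9]

```text
time: 24.35
tool_pos: [0.6469, 0.0193, 0.0622]
tool_rot: [2.441, 1.975, 0.004]
ft_force: [6.1, -1.5, -5.8]
opening: 0.0117
```

Emit:
send_rows:
  slide:
    - [0, -1, 0]
    - [0, -2, 0]
    - [0, -3, 0]
    - [0, -3.5, 0]
    - [0, -4, 0]
    - [0, -4.5, 0]
    - [0, -5, 0]
    - [0, -5, 0]
  twist: [0, 0, 0, 0, 0, 0, 0, 0]
  gripper: [0.9, 0.9, 0.9, 0.9, 0.9, 0.9, 0.9, 0.9]

```text
time: 25.15
tool_pos: [0.6442, 0.0198, 0.0623]
tool_rot: [2.438, 1.972, 0.011]
ft_force: [25.4, -3.2, -16.9]
opening: 0.0116
```

Emit:
send_rows:
  slide:
    - [0, -2, 0]
    - [0, -3, 0]
    - [0, -3, 0]
    - [0, -3, 0]
    - [0, -3, 0]
    - [0, -2, 0]
    - [0, -1, 0]
    - [0, 0, 0]
  twist: [0, 0, 0, 0, 0, 0, 0, 0]
  gripper: [0.9, 0.9, 0.9, 0.9, 0.9, 0.9, 0.9, 0.9]

```text
time: 25.95
tool_pos: [0.6443, 0.0198, 0.0622]
tool_rot: [2.439, 1.972, 0.011]
ft_force: [1.7, -0.9, -1.4]
opening: 0.0114
```

```bash
python3 - <<'E'
from h import *
st()
E
```

```text
25.95 pos [0.6443 0.0198 0.0622] rot
 [[ 0.209  0.978  0.009]
 [ 0.978 -0.209  0.   ]
 [ 0.002  0.009 -1.   ]] F [ 1.7 -0.9 -1.4] op 0.0114 q [-0.026  0.67   1.381  0.     1.082  0.185]
```

Jaw is tight and the force has relaxed. I'll release it, rise and look.

Emit:
send_rows:
  slide:
    - [0, 0, 0]
    - [0, 0, 0]
    - [0, 0, 0]
    - [0, 0, 0]
    - [0, 0, -20]
    - [0, 0, -60]
    - [0, -40, -100]
    - [0, -80, -140]
  twist: [0, 0, 0, 0, 0, 0, 0, 0]
  gripper: [0.5, 0.5, 0.5, 0.4, 0.2, 0, 0, -0.3]

```text
time: 26.75
tool_pos: [0.573, 0.0347, 0.1932]
tool_rot: [2.439, 1.971, 0.011]
ft_force: [0.2, 0.3, 0.5]
opening: 0.052
```

Emit:
send_rows:
  slide:
    - [0, -13, -20]
    - [0, -13, -20]
    - [0, -13, -20]
    - [0, -13, -20]
    - [0, -13, -20]
    - [0, -13, -20]
    - [0, -13, -20]
    - [0, -13, -20]
  twist: [0, 0, 0, 0, 0, 0, 0, 0]
  gripper: [0, 0, 0, 0, 0, 0, 0, 0]

```text
time: 27.55
tool_pos: [0.5601, 0.0373, 0.2128]
tool_rot: [2.44, 1.971, 0.01]
ft_force: [0.8, 1.2, 0.4]
opening: 0.0471
```

```bash
python3 - <<'E'
from h import *
st();im,d,p=shot('wrist','w14');P=pts(d,p);H,S,V=HSV(im);Z=P[...,2]
m=(Z>.085)&(Z<.105)&(H>45)&(H<90)&(P[...,0]>.48)
a=fit(m,P,p,.096,'block'); print(w2v(np.array(a[0])/1000)*1000,np.percentile(Z[m],[2,20,50,80,98]))
a=fit((Z>.062)&(Z<.080)&((H<10)|(H>170))&(S>100)&(V>60)&(P[...,0]>.6),P,p,.072,'tab');print(w2v(np.array(a[0])/1000)*1000)
cv2.imwrite('pics/w14c.png',cv2.resize(cv2.cvtColor(im,cv2.COLOR_RGB2BGR)[100:260,140:420],None,fx=2.8,fy=2.8,interpolation=cv2.INTER_CUBIC))
E
```

```text
27.55 pos [0.5601 0.0373 0.2128] rot
 [[ 0.21   0.978  0.008]
 [ 0.978 -0.21   0.   ]
 [ 0.002  0.008 -1.   ]] F [0.8 1.2 0.4] op 0.0471 q [1.000e-03 3.330e-01 1.513e+00 0.000e+00 1.288e+00 2.130e-01]
block 4353 ray (array([549.7,  39.5]), array([77.6, 50. ]), 78.2) depth (array([549.5,  38.6]), array([76.7, 50.1]), 78.2) z 0.0961
[0.99280761 0.16006142] [0.08538833 0.09535366 0.09609953 0.09671603 0.09753691]
tab 451 ray (array([643. ,  21.4]), array([30.6, 13.3]), 79.3) depth (array([643.8,  20.2]), array([29.3, 11.2]), 77.8) z 0.0719
[-0.67190198 95.19168277]
```

View pics/w14c.png

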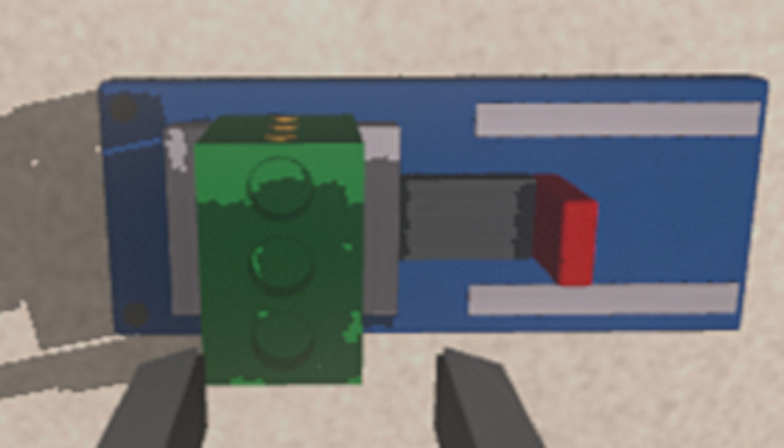

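```bash
python3 - <<'E'
from h import *
w=v2w(.085,0);go(w[0],w[1],.19,-12.0)
E
```

```text
slide [-84.2 -10.9  22.6] twist -0.11 | q6 0.21
```

Emit:
send_rows:
  slide:
    - [-20, -5, 0]
    - [-40, -11, 0]
    - [-60, -11, 10]
    - [-80, -11, 20]
    - [-84, -11, 22]
    - [-84, -11, 22]
    - [-84, -11, 22]
    - [-84, -11, 22]
  twist: [0, 0, 0, 0, 0, 0, 0, 0]
  gripper: [0.3, 0.3, 0.3, 0.3, 0.3, 0.3, 0.3, 0.3]

```text
time: 28.4
tool_pos: [0.5322, -0.0417, 0.1911]
tool_rot: [2.438, 1.972, 0.011]
ft_force: [0.3, 0.8, 0.4]
opening: 0.033
```

```bash
python3 - <<'E'
from h import *
st();im,d,p=shot('wrist','w15');P=pts(d,p);H,S,V=HSV(im);Z=P[...,2]
near=np.linalg.norm(P[...,:2]-B,axis=-1)<.06
m=(Z>.093)&(Z<.099)&near
a=fit(m,P,p,.096,'block'); print(w2v(np.array(a[0])/1000)*1000)
b=(Z>.081)&(Z<.087)&near
n,l,s,c=cv2.connectedComponentsWithStats(b.astype(np.uint8))
for i in range(1,n):
    if s[i,4]>40:
        f=fit(l==i,P,p,.084,'floor'); print(c[i],w2v(np.array(f[0])/1000)*1000)
cv2.imwrite('pics/w15c.png',cv2.resize(cv2.cvtColor(im,cv2.COLOR_RGB2BGR)[20:220,120:400],None,fx=2.8,fy=2.8,interpolation=cv2.INTER_CUBIC))
E
```

```text
28.4 pos [ 0.5322 -0.0417  0.1911] rot
 [[ 0.209  0.978  0.009]
 [ 0.978 -0.209  0.   ]
 [ 0.002  0.009 -1.   ]] F [0.3 0.8 0.4] op 0.033 q [-0.148  0.292  1.619  0.002  1.222  0.063]
block 5977 ray (array([549.5,  38.6]), array([75.6, 50. ]), 78.1) depth (array([549.5,  38.6]), array([75.8, 50.2]), 78.0) z 0.0962
[1.90256324 0.1556403 ]
floor 543 ray (array([554.4,  62.9]), array([17.9, 18.5]), 78.0) depth (array([554.6,  62.8]), array([18.1, 18.2]), 32.3) z 0.0843
[252.74953959  57.95027624] [-22.90345686  -0.06732296]
floor 520 ray (array([549.6,  39. ]), array([18.1, 18.2]), 77.9) depth (array([549.6,  39. ]), array([18.2, 18.2]), 77.6) z 0.0842
[252.94038462  92.63653846] [1.49682572 0.23487202]
floor 474 ray (array([544.5,  15. ]), array([17.6, 18.7]), 77.9) depth (array([544.5,  15. ]), array([17.7, 18.7]), 78.9) z 0.0843
[253.07805907 125.45780591] [26.04485505  0.18361499]
```

View pics/w15c.png

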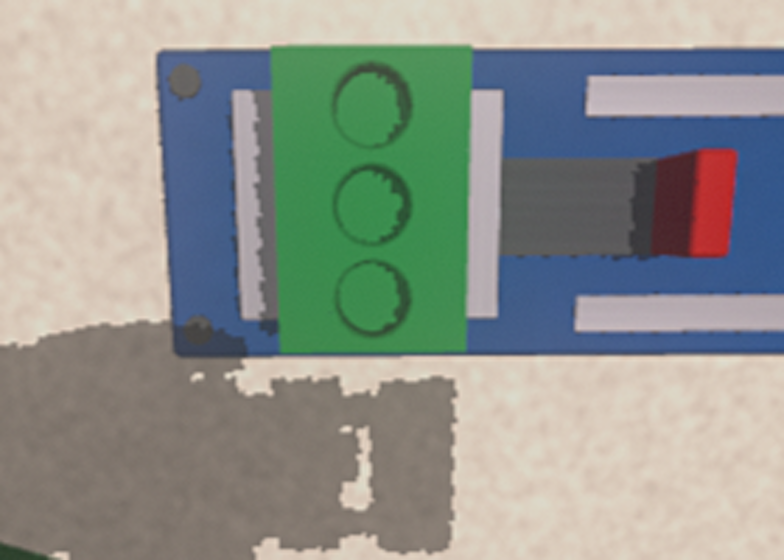

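```bash
python3 - <<'E'
from h import *
im,d,p=load('w15');P=pts(d,p);H,S,V=HSV(im);Z=P[...,2]
q=(P[...,:2]-B); vx=q@VX; vy=q@VY
for lo,hi,n in((.026,.040,'slide jaw'),(-.044,-.026,'fixed'),(.086,.110,'tab')):
    m=(vy>lo)&(vy<hi)&(abs(vx)<.06)&((Z>.035)&(Z<.041) if n!='tab' else (Z>.068)&(Z<.075))
    a=fit(m,P,p,.072 if n=='tab' else .038,n);print(w2v(np.array(a[0])/1000)*1000, vx[m].min(),vx[m].max())
m=(Z>.016)&(Z<.024)&(abs(vx)<.07)&(vy>-.1)&(vy<.2)&(H>95)&(H<130)
a=fit(m,P,p,.02,'base');print(w2v(np.array(a[0])/1000)*1000,vx[m].min(),vx[m].max())
E
```

```text
slide jaw 805 ray (array([584.4,  31.7]), array([69.1,  9. ]), 78.2) depth (array([584.2,  31.8]), array([69.5,  8.8]), 78.2) z 0.0383
[ 1.35691312 35.77707477] -0.03338626614247696 0.03609300435724929
fixed 1140 ray (array([513.8,  46.8]), array([69. , 12.4]), 78.2) depth (array([513.7,  46.8]), array([69.3, 12.5]), 78.3) z 0.0382
[  1.25992368 -36.46537163] -0.033364667674471125 0.03592426372946595
tab 615 ray (array([643.5,  19.5]), array([28.9, 12.8]), 78.2) depth (array([644.4,  19.3]), array([29.1, 12.5]), 78.0) z 0.0719
[ 1.07604411 96.08546888] -0.013515467322525428 0.015575448219578212
base 12868 ray (array([602.8,  27.9]), array([ 98.6, 247.6]), 78.1) depth (array([603.,  28.]), array([ 99.5, 249.1]), 78.2) z 0.0202
[ 1.25240563 54.58992122] -0.04872015102338009 0.051240837304980594
```

```bash
python3 - <<'E'
from h import *
w=np.array([.52,-.266])+.085*VX;print(w);go(w[0],w[1],.191,-12.0)
E
```

```text
[ 0.5023285 -0.3491385]
slide [-3.068e+02  3.500e+01 -3.000e-01] twist -0.06 | q6 0.06
```

Emit:
send_rows:
  slide:
    - [-40, 5, 0]
    - [-80, 10, 0]
    - [-120, 14, 0]
    - [-160, 18, 0]
    - [-200, 23, 0]
    - [-240, 28, 0]
    - [-280, 32, 0]
    - [-307, 35, 0]
  twist: [0, 0, 0, 0, 0, 0, 0, 0]
  gripper: [0.3, 0.3, 0.3, 0.3, 0.3, 0.3, 0.3, 0.3]

```text
time: 29.25
tool_pos: [0.502, -0.3513, 0.1908]
tool_rot: [2.439, 1.971, 0.011]
ft_force: [0.9, 0.3, 0.9]
opening: 0.033
```

Emit:
send_rows:
  slide:
    - [0, 0, 0]
    - [0, 0, 0]
    - [0, 0, 0]
    - [0, 0, 0]
    - [0, 0, 0]
    - [0, 0, 0]
    - [0, 0, 0]
    - [0, 0, 0]
  twist: [0, 0, 0, 0, 0, 0, 0, 0]
  gripper: [0.3, 0.3, 0.3, 0.3, 0.3, 0.3, 0.3, 0.3]

```text
time: 30.05
tool_pos: [0.502, -0.3512, 0.1908]
tool_rot: [2.439, 1.971, 0.011]
ft_force: [-0.5, 0.3, -1.0]
opening: 0.0332
```

```bash
python3 - <<'E'
from h import *
st();im,d,p=shot('wrist','w16');P=pts(d,p);H,S,V=HSV(im);Z=P[...,2]
m=(Z>.02)&(Z<.028)&(V<80)
n,l,s,c=cv2.connectedComponentsWithStats(m.astype(np.uint8))
for i in range(1,n):
    if s[i,4]>80: print(c[i].round(1)); fit(l==i,P,p,.024,'coil')
E
```

```text
30.05 pos [ 0.502  -0.3512  0.1908] rot
 [[ 0.21   0.978  0.009]
 [ 0.978 -0.21  -0.   ]
 [ 0.002  0.009 -1.   ]] F [-0.5  0.3 -1. ] op 0.0332 q [-0.672  0.465  1.381  0.006  1.288 -0.463]
[234.9  65.9]
coil 230 ray (array([ 509. , -243.1]), array([13.8, 15. ]), 34.0) depth (array([ 509. , -243.2]), array([13.9, 14.9]), 31.3) z 0.0244
[202.9 168.1]
coil 210 ray (array([ 457.1, -328.3]), array([15.7, 15.1]), 31.9) depth (array([ 457. , -328.4]), array([15.3, 15.1]), 57.3) z 0.0244
[189.  214.1]
coil 121 ray (array([ 431.7, -372.3]), array([ 3.5, 43.3]), 33.0) depth (array([ 432. , -372.4]), array([ 1.2, 44. ]), 33.0) z 0.0239
[123.7 270.8]
coil 92 ray (array([ 347.3, -419.4]), array([ 5.9, 22.7]), 33.3) depth (array([ 347.4, -419.6]), array([ 2.6, 23.2]), 36.1) z 0.0236
[274.1 366.4]
coil 219 ray (array([ 478.9, -574.7]), array([68.4,  6.9]), 34.5) depth (array([ 478.7, -574.9]), array([72.4,  2.4]), 34.7) z 0.0242
```

View pics/w16.png

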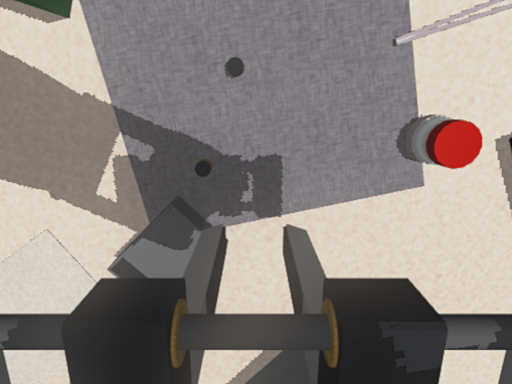

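Two coils show: A at (235,66), about 25 mm from where the top view had it, so it may have been knocked. B is at (203,168). No third coil is on the mat. Picking A.

```bash
python3 - <<'E'
from h import *
go(.509,-.2431,.0355,-12.0)
im,d,p=load('w16')
cv2.imwrite('pics/w16c.png',cv2.resize(cv2.cvtColor(im,cv2.COLOR_RGB2BGR)[30:200,160:310],None,fx=3.4,fy=3.4,interpolation=cv2.INTER_CUBIC))
E
```

```text
slide [107.  -17.2 155.3] twist -0.1 | q6 -0.46
```

View pics/w16c.png

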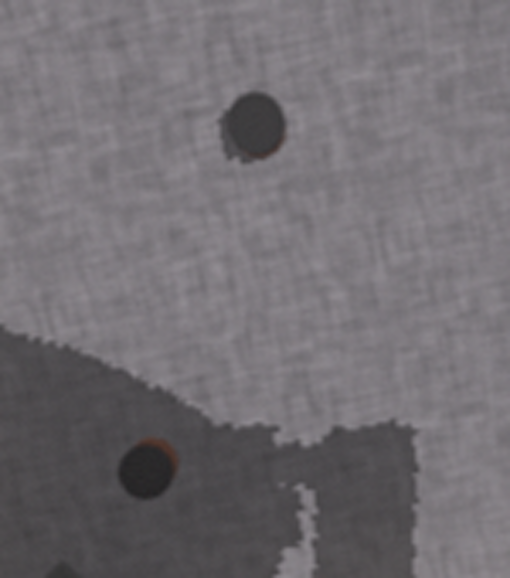

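Both are upright, with their black tops visible.

Emit:
send_rows:
  slide:
    - [40, -7, 0]
    - [80, -14, 20]
    - [107, -17, 50]
    - [107, -17, 80]
    - [107, -17, 110]
    - [107, -17, 110]
    - [107, -17, 110]
    - [107, -17, 110]
  twist: [0, 0, 0, 0, 0, 0, 0, 0]
  gripper: [0.3, 0.3, 0.3, 0.3, 0.3, 0.3, 0.3, 0.3]

```text
time: 30.9
tool_pos: [0.5095, -0.2437, 0.0826]
tool_rot: [2.437, 1.97, 0.012]
ft_force: [0.7, -0.1, -0.2]
opening: 0.0329
```

```bash
python3 - <<'E'
from h import *
st();im,d,p=shot('wrist','w17');P=pts(d,p);H,S,V=HSV(im);Z=P[...,2]
m=(Z>.02)&(Z<.028)&(V<80)&(np.linalg.norm(P[...,:2]-[.509,-.243],axis=-1)<.03)
fit(m,P,p,.024,'coil')
go(.509,-.2431,.0355,-12.0)
E
```

```text
30.9 pos [ 0.5095 -0.2437  0.0826] rot
 [[ 0.21   0.978  0.011]
 [ 0.978 -0.21  -0.001]
 [ 0.001  0.011 -1.   ]] F [ 0.7 -0.1 -0.2] op 0.0329 q [-0.513  0.486  1.625  0.005  1.021 -0.304]
coil 421 ray (array([ 509.3, -242.3]), array([15.8, 14.4]), 77.6) depth (array([ 509.3, -242.5]), array([15.9, 14.4]), 78.2) z 0.0244
slide [ 0.4 -1.1 47.1] twist -0.12 | q6 -0.3
```

View pics/w17.png

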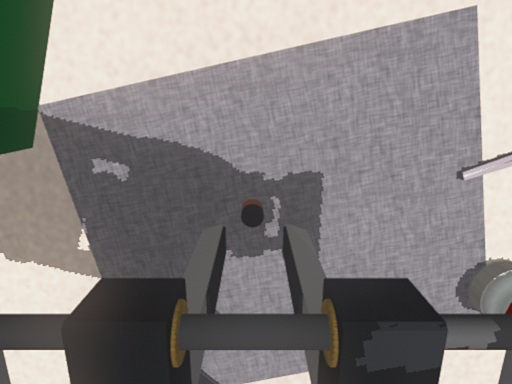

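Emit:
send_rows:
  slide:
    - [1, -0.5, 12]
    - [1, -0.5, 24]
    - [1, -0.5, 36]
    - [1, -0.5, 44]
    - [1, -0.5, 47]
    - [1, -0.5, 47]
    - [1, -0.5, 47]
    - [1, -0.5, 47]
  twist: [0, 0, 0, 0, 0, 0, 0, 0]
  gripper: [0.3, 0.3, 0.3, 0.3, 0.3, 0.3, 0.8, 0.8]

```text
time: 31.75
tool_pos: [0.5099, -0.2428, 0.036]
tool_rot: [2.436, 1.969, 0.013]
ft_force: [-0.3, 0.7, -0.6]
opening: 0.0204
```

Emit:
send_rows:
  slide:
    - [0, 0, 0]
    - [0, 0, 0]
    - [0, 0, 0]
    - [0, 0, 0]
    - [0, 0, 0]
    - [0, 0, 0]
    - [0, 0, 0]
    - [0, 0, 0]
  twist: [0, 0, 0, 0, 0, 0, 0, 0]
  gripper: [0.8, 0.8, 0.8, 0.8, 0.8, 0.8, 0.8, 0.8]

```text
time: 32.55
tool_pos: [0.51, -0.2428, 0.0361]
tool_rot: [2.436, 1.969, 0.013]
ft_force: [-0.7, 0.6, 1.7]
opening: 0.0139
```

```bash
python3 - <<'E'
from h import *
s=st()
# coil placement: TCP offset so far-bore
c=np.array([.5092,-.2426]); print('off vice', (s['tool_pos'][:2]-c)@VX*1000,(s['tool_pos'][:2]-c)@VY*1000)
E
```

```text
32.55 pos [ 0.51   -0.2428  0.0361] rot
 [[ 0.21   0.978  0.012]
 [ 0.978 -0.21  -0.002]
 [ 0.001  0.012 -1.   ]] F [-0.7  0.6  1.7] op 0.0139 q [-0.511  0.555  1.647  0.005  0.928 -0.303]
off vice 0.023451113896244605 0.821880294540899
```

Emit:
send_rows:
  slide:
    - [0, 0, -15]
    - [0, 0, -30]
    - [0, 0, -60]
    - [0, 0, -90]
    - [0, 0, -110]
    - [0, 0, -110]
    - [0, 0, -110]
    - [0, 0, -110]
  twist: [0, 0, 0, 0, 0, 0, 0, 0]
  gripper: [0.8, 0.8, 0.8, 0.8, 0.8, 0.8, 0.8, 0.8]

```text
time: 33.35
tool_pos: [0.5082, -0.2424, 0.1452]
tool_rot: [2.437, 1.97, 0.012]
ft_force: [-0.3, -0.6, -0.8]
opening: 0.0146
```

```bash
python3 - <<'E'
from h import *
s=st();im,d,p=shot('wrist','w18');P=pts(d,p)
cv2.imwrite('pics/w18c.png',cv2.resize(cv2.cvtColor(im,cv2.COLOR_RGB2BGR)[180:350,180:330],None,fx=3.4,fy=3.4,interpolation=cv2.INTER_CUBIC))
im,d,p=shot('scene','s18')
cv2.imwrite('pics/s18c.png',cv2.resize(cv2.cvtColor(im,cv2.COLOR_RGB2BGR)[150:300,90:290],None,fx=3.5,fy=3.5,interpolation=cv2.INTER_CUBIC))
E
```

```text
33.35 pos [ 0.5082 -0.2424  0.1452] rot
 [[ 0.21   0.978  0.011]
 [ 0.978 -0.21  -0.001]
 [ 0.001  0.011 -1.   ]] F [-0.3 -0.6 -0.8] op 0.0146 q [-0.512  0.403  1.583  0.005  1.146 -0.302]
```

View pics/w18c.png

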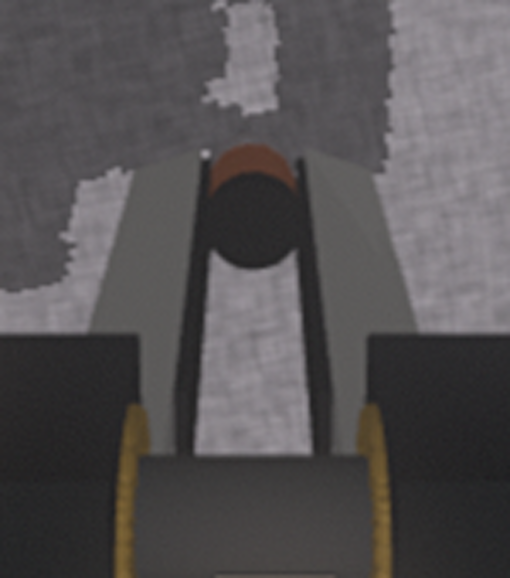

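View pics/s18c.png

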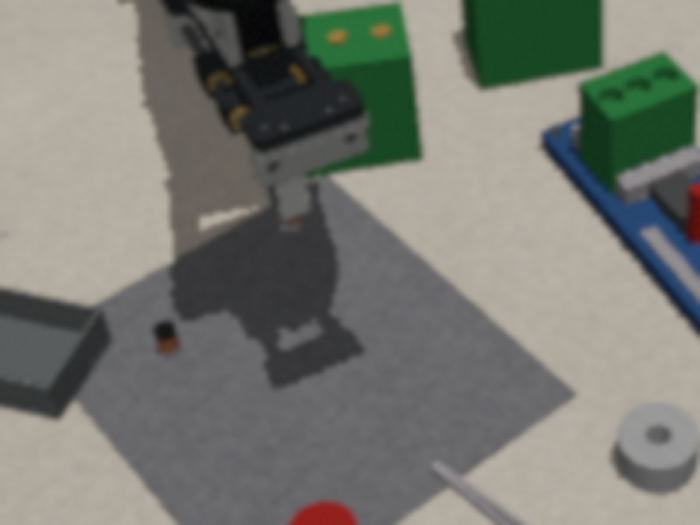

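```bash
python3 - <<'E'
from h import *
im,d,p=load('w18');P=pts(d,p);H,S,V=HSV(im);Z=P[...,2]
m=(abs(Z-.1331)<.004)&(V<75); m[:225]=0; m[265:]=0; m[:,:235]=0;m[:,275:]=0
n,l,s_,c=cv2.connectedComponentsWithStats(m.astype(np.uint8)); i=1+np.argmax(s_[1:,4]); print(s_[i],c[i],np.median(Z[l==i]))
a=fit(l==i,P,p,.1331,'top')
T=np.array([.5082,-.2424]); o=np.array(a[0])/1000-T; print('coil-TCP vice',o@VX*1000,o@VY*1000)
E
```

```text
[238 230  31  29 653] [253.99387443 243.8820827 ] 0.13342588611440107
top 653 ray (array([ 507.9, -241.7]), array([16.6, 16.3]), 77.6) depth (array([ 507.6, -242. ]), array([16.8, 16.1]), 76.4) z 0.1334
coil-TCP vice -0.6545040567016737 -0.4839975033569203
```

```bash
python3 - <<'E'
from h import *
go(.5547,.0622,.175,-12.0)
E
```

```text
slide [307.6 -18.3 -29.8] twist -0.12 | q6 -0.3
```

Emit:
send_rows:
  slide:
    - [30, 0, -30]
    - [70, -4, -30]
    - [110, -7, -30]
    - [150, -10, -30]
    - [190, -12, -30]
    - [230, -14, -30]
    - [265, -16, -30]
    - [290, -18, -30]
  twist: [0, 0, 0, 0, 0, 0, 0, 0]
  gripper: [0.8, 0.8, 0.8, 0.8, 0.8, 0.8, 0.8, 0.8]

```text
time: 34.25
tool_pos: [0.5511, 0.0471, 0.1745]
tool_rot: [2.437, 1.972, 0.011]
ft_force: [-0.0, -0.5, -0.3]
opening: 0.014
```

```bash
python3 - <<'E'
from h import *
go(.5547,.0622,.142,-12.0)
E
```

```text
slide [15.5  0.  32.5] twist -0.05 | q6 0.23
```

Emit:
send_rows:
  slide:
    - [8, 0, 0]
    - [15.5, 0, 0]
    - [15.5, 0, 10]
    - [15.5, 0, 20]
    - [15.5, 0, 30]
    - [15.5, 0, 30]
    - [15.5, 0, 30]
    - [15.5, 0, 30]
  twist: [0, 0, 0, 0, 0, 0, 0, 0]
  gripper: [0.8, 0.8, 0.8, 0.8, 0.8, 0.8, 0.8, 0.8]

```text
time: 35.05
tool_pos: [0.5548, 0.062, 0.1449]
tool_rot: [2.437, 1.971, 0.011]
ft_force: [0.4, -0.8, 0.8]
opening: 0.0148
```

```bash
python3 - <<'E'
from h import *
s=st();im,d,p=shot('wrist','w19');P=pts(d,p);H,S,V=HSV(im);Z=P[...,2]
t=s['tool_pos'][2]-.0121
m=(abs(Z-t)<.004)&(V<75); m[:225]=0; m[265:]=0; m[:,:235]=0;m[:,275:]=0
n,l,s_,c=cv2.connectedComponentsWithStats(m.astype(np.uint8)); i=1+np.argmax(s_[1:,4])
a=fit(l==i,P,p,t,'top'); print(w2v(np.array(a[0])/1000)*1000, w2v(s['tool_pos'])*1000)
# other bores floors
b=(Z>.080)&(Z<.0875)&(np.linalg.norm(P[...,:2]-B,axis=-1)<.06)
n,l,s_,c=cv2.connectedComponentsWithStats(b.astype(np.uint8))
for i in range(1,n):
    if s_[i,4]>40:
        f=fit(l==i,P,p,.084,'floor'); print(c[i],w2v(np.array(f[0])/1000)*1000)
go(.5547,.0622,.1205,-12.0)
E
```

```text
35.05 pos [0.5548 0.062  0.1449] rot
 [[ 0.209  0.978  0.01 ]
 [ 0.978 -0.209 -0.001]
 [ 0.001  0.01  -1.   ]] F [ 0.4 -0.8  0.8] op 0.0148 q [ 4.600e-02  3.930e-01  1.597e+00 -1.000e-03  1.142e+00  2.570e-01]
top 643 ray (array([555.5,  62.5]), array([16.6, 14.2]), 77.4) depth (array([555.1,  62.1]), array([15.9, 14. ]), 75.7) z 0.1331
[-22.719317     1.08127377] [-22.13134577   0.52366587]
floor 233 ray (array([557.4,  76.4]), array([ 3.5, 49.5]), 77.7) depth (array([557.3,  76.2]), array([ 1.7, 49.5]), 78.1) z 0.084
[252.27467811 195.94420601] [-36.68695695   0.05719243]
floor 290 ray (array([554.1,  62.1]), array([11.8, 18.8]), 83.2) depth (array([554.3,  62.3]), array([11.5, 18.6]), 81.0) z 0.0842
[252.09655172 215.32068966] [-22.02800765  -0.19365686]
floor 81 ray (array([548.1,  30.7]), array([ 6. , 16.4]), 74.8) depth (array([548.5,  31.7]), array([ 5.8, 16.2]), 79.3) z 0.0854
[251.69135802 258.92592593] [9.91579744 0.47458324]
floor 348 ray (array([543.6,  11.1]), array([15.7, 15.6]), 29.9) depth (array([543.8,  12.1]), array([15.7, 14. ]), 21.1) z 0.0844
[252.97126437 283.38218391] [30.05256576  0.16917268]
slide [ 0.1 -0.4 24.5] twist -0.06 | q6 0.26
```

View pics/w19.png

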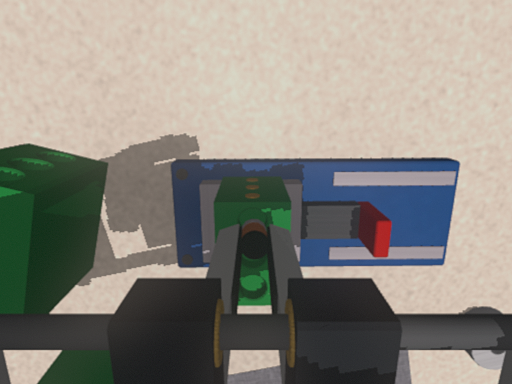

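Emit:
send_rows:
  slide:
    - [0, -0.8, 0]
    - [0, -0.8, 4]
    - [0, -0.8, 8]
    - [0, -0.8, 11]
    - [0, -0.8, 13]
    - [0, -0.8, 15]
    - [0, -0.8, 17]
    - [0, -0.8, 17]
  twist: [0, 0, 0, 0, 0, 0, 0, 0]
  gripper: [0.8, 0.8, 0.8, 0.8, 0.8, 0.8, 0.8, 0.8]

```text
time: 35.9
tool_pos: [0.5541, 0.0623, 0.1277]
tool_rot: [2.437, 1.972, 0.011]
ft_force: [-0.3, -0.1, -0.2]
opening: 0.0149
```

Emit:
send_rows:
  slide:
    - [0, 0, 2]
    - [0, 0, 4]
    - [0, 0, 6]
    - [0, 0, 7]
    - [0, 0, 7]
    - [0, 0, 7]
    - [0, 0, 7]
    - [0, 0, 7]
  twist: [0, 0, 0, 0, 0, 0, 0, 0]
  gripper: [0.8, 0.8, 0.8, 0.8, 0.8, 0.8, 0.8, 0.8]

```text
time: 36.7
tool_pos: [0.5542, 0.0623, 0.1207]
tool_rot: [2.437, 1.972, 0.011]
ft_force: [-0.3, -0.3, 0.2]
opening: 0.0139
```

Emit:
send_rows:
  slide:
    - [0, 0, 0]
    - [0, 0, 0]
    - [0, 0, 0]
    - [0, 0, 0]
    - [0, 0, 0]
    - [0, 0, -20]
    - [0, 0, -45]
    - [0, 0, -70]
  twist: [0, 0, 0, 0, 0, 0, 0, 0]
  gripper: [0.3, 0.3, 0.3, 0.3, 0.3, 0.3, 0.3, 0.3]

```text
time: 37.5
tool_pos: [0.5534, 0.0623, 0.1915]
tool_rot: [2.437, 1.972, 0.01]
ft_force: [-0.5, -0.8, -0.1]
opening: 0.0325
```

```bash
python3 - <<'E'
from h import *
w=np.array([.457,-.3283])+.105*VX;go(w[0],w[1],.191,-12.0)
E
```

```text
slide [-5.071e+02 -1.260e+01 -1.000e-01] twist -0.06 | q6 0.26
```

Emit:
send_rows:
  slide:
    - [-30, -1, 0]
    - [-60, -2, 0]
    - [-90, -3, 0]
    - [-110, -3, 0]
    - [-110, -3, 0]
    - [-110, -3, 0]
    - [-110, -3, 0]
    - [-110, -3, 0]
  twist: [0, 0, 0, 0, 0, 0, 0, 0]
  gripper: [0.3, 0.3, 0.3, 0.3, 0.3, 0.3, 0.3, 0.3]

```text
time: 38.3
tool_pos: [0.5276, -0.0438, 0.1913]
tool_rot: [2.436, 1.973, 0.011]
ft_force: [0.1, 1.2, -0.0]
opening: 0.0326
```

```bash
cat > chk.py <<'E'
from h import *
import sys
st();f=sys.argv[1];im,d,p=shot('wrist',f);P=pts(d,p);H,S,V=HSV(im);Z=P[...,2]
near=np.linalg.norm(P[...,:2]-B,axis=-1)<.06
a=fit((Z>.093)&(Z<.099)&near&(H>45)&(H<90),P,p,.096,'block'); print(w2v(np.array(a[0])/1000)*1000)
b=(Z>.081)&(Z<.087)&near
n,l,s,c=cv2.connectedComponentsWithStats(b.astype(np.uint8))
for i in range(1,n):
    if s[i,4]>80: f_=fit(l==i,P,p,.084,'floor'); print(c[i],w2v(np.array(f_[0])/1000)*1000)
b=(Z>.101)&(Z<.125)&near&(V<90)
n,l,s,c=cv2.connectedComponentsWithStats(b.astype(np.uint8))
for i in range(1,n):
    if s[i,4]>80: f_=fit(l==i,P,p,.108,'coiltop'); print(c[i],w2v(np.array(f_[0])/1000)*1000)
cv2.imwrite(f'pics/{f}c.png',cv2.resize(cv2.cvtColor(im,cv2.COLOR_RGB2BGR)[10:210,120:400],None,fx=2.8,fy=2.8,interpolation=cv2.INTER_CUBIC))
E
python3 chk.py w20
```

```text
38.3 pos [ 0.5276 -0.0438  0.1913] rot
 [[ 0.208  0.978  0.009]
 [ 0.978 -0.208 -0.001]
 [ 0.001  0.009 -1.   ]] F [ 0.1  1.2 -0. ] op 0.0326 q [-1.520e-01  2.820e-01  1.631e+00  1.000e-03  1.219e+00  5.700e-02]
block 5987 ray (array([549.5,  38.6]), array([75.8, 50. ]), 78.2) depth (array([549.5,  38.7]), array([76.1, 50.2]), 78.2) z 0.0962
[1.89397343 0.15275377]
floor 84 ray (array([553.7,  60.1]), array([11.6, 18.8]), 71.4) depth (array([553.8,  60. ]), array([11.5, 18.8]), 72.3) z 0.0843
[257.91666667  59.46428571] [-19.96399801  -0.16918605]
floor 522 ray (array([549.6,  38.8]), array([18. , 18.9]), 78.0) depth (array([549.6,  38.8]), array([18.1, 18.9]), 78.0) z 0.0843
[258.45977011  88.42528736] [1.68632362 0.23297128]
floor 478 ray (array([544.7,  15.3]), array([18.2, 17.9]), 77.9) depth (array([544.7,  15.3]), array([18.2, 17.8]), 78.0) z 0.0843
[258.47280335 121.35564854] [25.72958663  0.3216976 ]
coiltop 470 ray (array([554.2,  61.8]), array([15.5, 14.7]), 78.0) depth (array([554.2,  62.1]), array([15.1, 14.7]), 78.0) z 0.1084
[258.95319149  50.38510638] [-21.73272801  -0.02644341]
```

View pics/w20c.png

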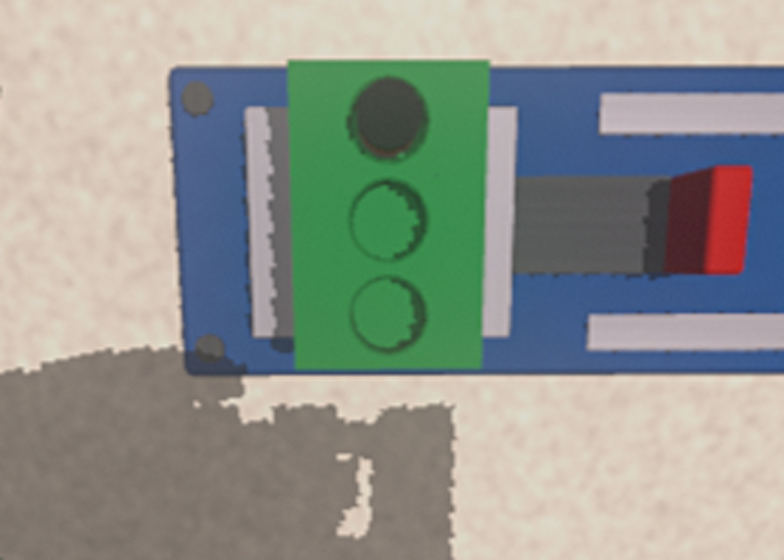

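Coil A stands fully in the far bore with its top at 108 mm. Next is coil B.

```bash
python3 - <<'E'
from h import *
w=np.array([.457,-.3283])+.085*VX;print(w);go(w[0],w[1],.191,-12.0)
E
```

```text
[ 0.4393285 -0.4114385]
slide [-3.778e+02 -9.900e+00 -2.000e-01] twist 0.0 | q6 0.06
```

Emit:
send_rows:
  slide:
    - [-45, -1, 0]
    - [-90, -2, 0]
    - [-135, -3, 0]
    - [-180, -5, 0]
    - [-225, -6, 0]
    - [-270, -7, 0]
    - [-320, -8, 0]
    - [-360, -10, 0]
  twist: [0, 0, 0, 0, 0, 0, 0, 0]
  gripper: [0.3, 0.3, 0.3, 0.3, 0.3, 0.3, 0.3, 0.3]

```text
time: 39.15
tool_pos: [0.4424, -0.3959, 0.1907]
tool_rot: [2.436, 1.973, 0.01]
ft_force: [0.4, -0.2, 0.4]
opening: 0.0334
```

Emit:
send_rows:
  slide:
    - [0, 0, 0]
    - [0, 0, 0]
    - [0, 0, 0]
    - [0, 0, 0]
    - [0, 0, 0]
    - [0, 0, 0]
    - [0, 0, 0]
    - [0, 0, 0]
  twist: [0, 0, 0, 0, 0, 0, 0, 0]
  gripper: [0.3, 0.3, 0.3, 0.3, 0.3, 0.3, 0.3, 0.3]

```text
time: 39.95
tool_pos: [0.4425, -0.3958, 0.1908]
tool_rot: [2.436, 1.973, 0.01]
ft_force: [0.1, -0.8, 0.4]
opening: 0.033
```

```bash
python3 - <<'E'
from h import *
st();im,d,p=shot('wrist','w21');P=pts(d,p);H,S,V=HSV(im);Z=P[...,2]
m=(Z>.02)&(Z<.028)&(V<90)
n,l,s,c=cv2.connectedComponentsWithStats(m.astype(np.uint8))
for i in range(1,n):
    if s[i,4]>80: print(c[i].round(1)); fit(l==i,P,p,.024,'coil')
E
```

```text
39.95 pos [ 0.4425 -0.3958  0.1908] rot
 [[ 0.208  0.978  0.009]
 [ 0.978 -0.208 -0.001]
 [ 0.001  0.009 -1.   ]] F [ 0.1 -0.8  0.4] op 0.033 q [-0.794  0.423  1.441  0.006  1.27  -0.586]
[252.2 109.5]
coil 206 ray (array([ 456.8, -328.7]), array([13.7, 14.1]), 78.0) depth (array([ 456.8, -328.7]), array([13.7, 14.1]), 77.7) z 0.0243
[245.1 168.2]
coil 89 ray (array([ 439.5, -384.1]), array([ 1.7, 71.5]), 33.2) depth (array([ 439.4, -384. ]), array([ 0.8, 71.4]), 33.1) z 0.0239
[247.6 218.4]
coil 110 ray (array([ 428.3, -434.1]), array([62. ,  2.2]), 32.9) depth (array([ 428.4, -433.9]), array([62.7,  0.9]), 32.6) z 0.0246
[175.6 230.2]
coil 163 ray (array([ 354.4, -431.1]), array([ 4.4, 52. ]), 32.9) depth (array([ 354.4, -431.1]), array([ 1.7, 51.9]), 32.3) z 0.0241
[381.7 269.3]
coil 114 ray (array([ 560. , -519.7]), array([30.6, 15.8]), 5.0) depth (array([ 559.6, -520.7]), array([28.9, 13.1]), 6.3) z 0.0236
[269.8 366.4]
coil 213 ray (array([ 414.4, -618.8]), array([68.6,  6.6]), 34.8) depth (array([ 414., -619.]), array([73.5,  2.4]), 33.9) z 0.024
[ 38.6 374.1]
coil 266 ray (array([ 149.5, -570.1]), array([ 7.3, 70.9]), 89.9) depth (array([ 149.4, -570.1]), array([74.3,  2.7]), 0.3) z 0.0239
```

View pics/w21.png

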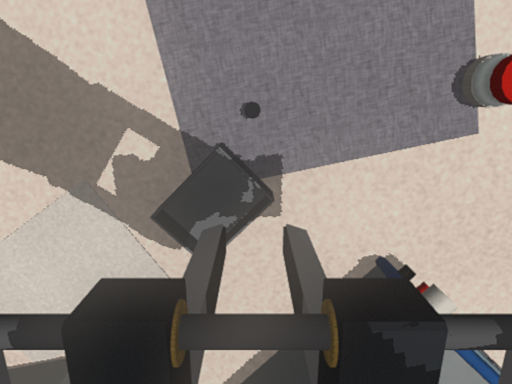

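```bash
python3 - <<'E'
from h import *
go(.4567,-.3285,.0825,-12.0)
E
```

```text
slide [ 68.7  -1.1 108.3] twist 0.0 | q6 -0.59
```

Emit:
send_rows:
  slide:
    - [35, -1, 0]
    - [69, -1, 10]
    - [69, -1, 40]
    - [69, -1, 70]
    - [69, -1, 100]
    - [69, -1, 108]
    - [69, -1, 108]
    - [69, -1, 108]
  twist: [0, 0, 0, 0, 0, 0, 0, 0]
  gripper: [0.4, 0.4, 0.4, 0.4, 0.4, 0.4, 0.4, 0.4]

```text
time: 40.8
tool_pos: [0.4573, -0.3287, 0.0842]
tool_rot: [2.435, 1.972, 0.011]
ft_force: [0.5, 0.4, 0.2]
opening: 0.028
```

```bash
python3 - <<'E'
from h import *
s=st();im,d,p=shot('wrist','w22');P=pts(d,p);H,S,V=HSV(im);Z=P[...,2]
m=(Z>.02)&(Z<.028)&(V<90)&(np.linalg.norm(P[...,:2]-[.457,-.3285],axis=-1)<.02)
a=fit(m,P,p,.024,'coil'); print(np.argwhere(m).mean(0),w2v(np.array(a[0])/1000)*1000-w2v(s['tool_pos'])*1000)
go(.4567,-.3285,.0358,-12.0)
E
```

```text
40.8 pos [ 0.4573 -0.3287  0.0842] rot
 [[ 0.208  0.978  0.011]
 [ 0.978 -0.208 -0.002]
 [ 0.     0.011 -1.   ]] F [0.5 0.4 0.2] op 0.028 q [-0.691  0.481  1.628  0.006  1.023 -0.484]
coil 416 ray (array([ 456.7, -328.4]), array([15.5, 16.1]), 31.6) depth (array([ 456.6, -328.6]), array([15.6, 15.3]), 5.2) z 0.0244
[215.54326923 252.15625   ] [-0.20338138 -0.68162463]
slide [ 0.2 -1.3 48.6] twist 0.0 | q6 -0.48
```

View pics/w22.png

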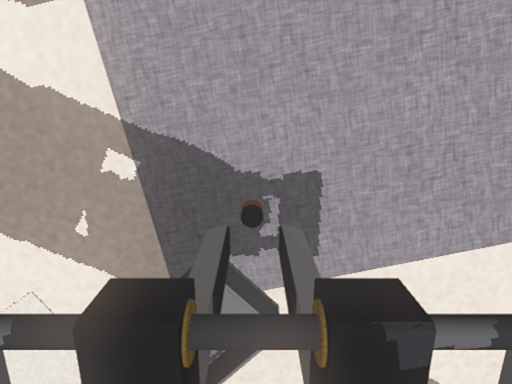

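Emit:
send_rows:
  slide:
    - [0, -1, 12]
    - [0, -1, 24]
    - [0, -1, 36]
    - [0, -1, 45]
    - [0, -1, 48]
    - [0, -1, 48]
    - [0, -1, 48]
    - [0, -1, 48]
  twist: [0, 0, 0, 0, 0, 0, 0, 0]
  gripper: [0.4, 0.4, 0.4, 0.4, 0.4, 0.4, 0.8, 0.8]

```text
time: 41.65
tool_pos: [0.4571, -0.3289, 0.0369]
tool_rot: [2.434, 1.971, 0.011]
ft_force: [-0.5, 0.3, 0.4]
opening: 0.0157
```

Emit:
send_rows:
  slide:
    - [0, 0, 0]
    - [0, 0, 0]
    - [0, 0, 0]
    - [0, 0, 0]
    - [0, 0, 0]
    - [0, 0, 0]
    - [0, 0, 0]
    - [0, 0, 0]
  twist: [0, 0, 0, 0, 0, 0, 0, 0]
  gripper: [0.8, 0.8, 0.8, 0.8, 0.8, 0.8, 0.8, 0.8]

```text
time: 42.45
tool_pos: [0.4572, -0.3289, 0.0369]
tool_rot: [2.434, 1.971, 0.011]
ft_force: [-0.3, -0.1, -0.1]
opening: 0.0142
```

Emit:
send_rows:
  slide:
    - [0, 0, -15]
    - [0, 0, -30]
    - [0, 0, -60]
    - [0, 0, -90]
    - [0, 0, -120]
    - [0, 0, -140]
    - [0, 0, -140]
    - [0, 0, -140]
  twist: [0, 0, 0, 0, 0, 0, 0, 0]
  gripper: [0.8, 0.8, 0.8, 0.8, 0.8, 0.8, 0.8, 0.8]

```text
time: 43.25
tool_pos: [0.4554, -0.3284, 0.1773]
tool_rot: [2.433, 1.97, 0.012]
ft_force: [-0.7, 0.2, -1.5]
opening: 0.0147
```

```bash
python3 - <<'E'
from h import *
go(.5445,.0152,.175,-12.0)
E
```

```text
slide [354.6  15.7   2.2] twist 0.0 | q6 -0.48
```

Emit:
send_rows:
  slide:
    - [40, 2, 0]
    - [80, 4, 0]
    - [120, 6, 0]
    - [165, 8, 0]
    - [210, 10, 0]
    - [255, 12, 0]
    - [295, 14, 0]
    - [330, 16, 0]
  twist: [0, 0, 0, 0, 0, 0, 0, 0]
  gripper: [0.8, 0.8, 0.8, 0.8, 0.8, 0.8, 0.8, 0.8]

```text
time: 44.05
tool_pos: [0.5394, -0.0068, 0.176]
tool_rot: [2.434, 1.972, 0.009]
ft_force: [0.0, -0.0, -0.7]
opening: 0.0142
```

```bash
python3 - <<'E'
from h import *
go(.5445,.0152,.145,-12.0)
E
```

```text
slide [22.7  0.1 31. ] twist 0.04 | q6 0.13
```

Emit:
send_rows:
  slide:
    - [12, 0, 0]
    - [22.5, 0, 0]
    - [22.5, 0, 10]
    - [22.5, 0, 20]
    - [22.5, 0, 28]
    - [22.5, 0, 28]
    - [22.5, 0, 28]
    - [22.5, 0, 28]
  twist: [0, 0, 0, 0, 0, 0, 0, 0]
  gripper: [0.8, 0.8, 0.8, 0.8, 0.8, 0.8, 0.8, 0.8]

```text
time: 44.85
tool_pos: [0.5445, 0.0148, 0.1484]
tool_rot: [2.434, 1.971, 0.01]
ft_force: [0.1, 0.2, 1.3]
opening: 0.0147
```

```bash
python3 - <<'E'
from h import *
s=st();im,d,p=shot('wrist','w23');P=pts(d,p);H,S,V=HSV(im);Z=P[...,2]
t=s['tool_pos'][2]-.0129
m=(abs(Z-t)<.004)&(V<75); m[:225]=0; m[265:]=0; m[:,:235]=0;m[:,275:]=0
n,l,s_,c=cv2.connectedComponentsWithStats(m.astype(np.uint8)); i=1+np.argmax(s_[1:,4])
a=fit(l==i,P,p,t,'top'); print(w2v(np.array(a[0])/1000)*1000, w2v(s['tool_pos'])*1000)
cv2.imwrite('pics/w23c.png',cv2.resize(cv2.cvtColor(im,cv2.COLOR_RGB2BGR)[130:330,150:360],None,fx=2.9,fy=2.9,interpolation=cv2.INTER_CUBIC))
E
```

```text
44.85 pos [0.5445 0.0148 0.1484] rot
 [[ 0.208  0.978  0.011]
 [ 0.978 -0.208 -0.003]
 [-0.001  0.012 -1.   ]] F [0.1 0.2 1.3] op 0.0147 q [-0.039  0.36   1.634 -0.003  1.136  0.172]
top 623 ray (array([545. ,  15.5]), array([16.7, 13.8]), 77.7) depth (array([544.9,  14.9]), array([15.8, 13.9]), 78.3) z 0.136
[25.4212364   0.60912837] [26.23526973  0.25684041]
```

View pics/w23c.png

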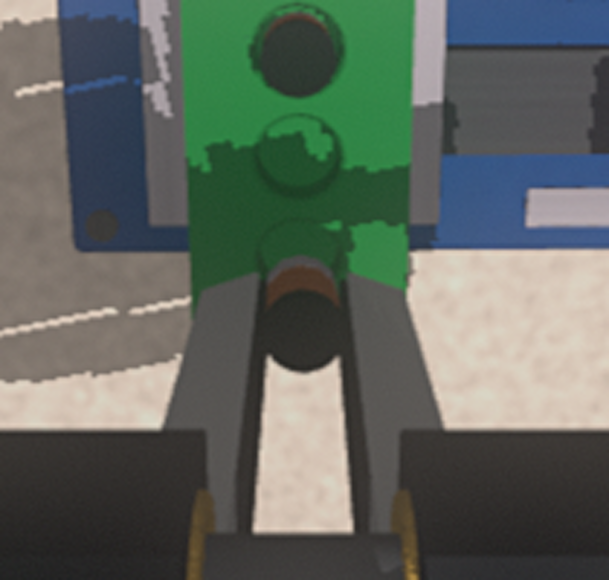

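Emit:
send_rows:
  slide:
    - [-0.3, -0.4, 4]
    - [-0.3, -0.4, 8]
    - [-0.3, -0.4, 12]
    - [-0.3, -0.4, 15]
    - [-0.3, -0.4, 17]
    - [-0.3, -0.4, 19]
    - [-0.3, -0.4, 20]
    - [-0.3, -0.4, 20]
  twist: [0, 0, 0, 0, 0, 0, 0, 0]
  gripper: [0.8, 0.8, 0.8, 0.8, 0.8, 0.8, 0.8, 0.8]

```text
time: 45.7
tool_pos: [0.5442, 0.0146, 0.1283]
tool_rot: [2.434, 1.972, 0.01]
ft_force: [0.3, -0.6, 0.3]
opening: 0.0148
```

Emit:
send_rows:
  slide:
    - [0, 0, 2]
    - [0, 0, 4]
    - [0, 0, 6]
    - [0, 0, 7]
    - [0, 0, 7]
    - [0, 0, 7]
    - [0, 0, 7]
    - [0, 0, 7]
  twist: [0, 0, 0, 0, 0, 0, 0, 0]
  gripper: [0.8, 0.8, 0.8, 0.8, 0.8, 0.8, 0.8, 0.8]

```text
time: 46.5
tool_pos: [0.5444, 0.0146, 0.1214]
tool_rot: [2.433, 1.972, 0.01]
ft_force: [-0.9, 1.0, -0.8]
opening: 0.0139
```

Emit:
send_rows:
  slide:
    - [0, 0, 0]
    - [0, 0, 0]
    - [0, 0, 0]
    - [0, 0, 0]
    - [0, 0, 0]
    - [0, 0, -20]
    - [0, 0, -45]
    - [0, 0, -70]
  twist: [0, 0, 0, 0, 0, 0, 0, 0]
  gripper: [0.3, 0.3, 0.3, 0.3, 0.3, 0.3, 0.3, 0.3]

```text
time: 47.3
tool_pos: [0.5434, 0.0148, 0.1921]
tool_rot: [2.434, 1.972, 0.01]
ft_force: [0.1, 1.1, 0.3]
opening: 0.0329
```

Emit:
send_rows:
  slide:
    - [-30, 0, 0]
    - [-60, 0, 0]
    - [-65, 0, 0]
    - [-65, 0, 0]
    - [-65, 0, 0]
    - [-65, 0, 0]
    - [-65, 0, 0]
    - [-65, 0, 0]
  twist: [0, 0, 0, 0, 0, 0, 0, 0]
  gripper: [0.3, 0.3, 0.3, 0.3, 0.3, 0.3, 0.3, 0.3]

```text
time: 48.1
tool_pos: [0.53, -0.0483, 0.1921]
tool_rot: [2.433, 1.973, 0.01]
ft_force: [-0.0, 0.2, 0.1]
opening: 0.0333
```

```bash
python3 chk.py w24; python3 - <<'E'
from h import *
shot('scene','s24')
E
```

```text
48.1 pos [ 0.53   -0.0483  0.1921] rot
 [[ 0.207  0.978  0.01 ]
 [ 0.978 -0.207 -0.003]
 [-0.001  0.011 -1.   ]] F [-0.   0.2  0.1] op 0.0333 q [-0.159  0.286  1.623 -0.002  1.221  0.05 ]
block 6015 ray (array([549.5,  38.7]), array([75.2, 50. ]), 78.2) depth (array([549.5,  38.8]), array([75.6, 50.1]), 78.2) z 0.0962
[1.85176527 0.15488864]
floor 524 ray (array([549.6,  39. ]), array([17.9, 18.2]), 78.0) depth (array([549.6,  39.1]), array([18. , 18.2]), 78.1) z 0.0842
[254.          82.61450382] [1.45844965 0.20575006]
floor 108 ray (array([544.7,  17.9]), array([12.8, 19. ]), 85.6) depth (array([544.8,  17.9]), array([12.7, 18.9]), 85.5) z 0.0844
[252.85185185 109.5       ] [23.13196839 -0.18464063]
coiltop 473 ray (array([554.1,  61.5]), array([15.4, 14.7]), 78.1) depth (array([554.2,  61.8]), array([15. , 14.7]), 77.5) z 0.1085
[254.06553911  43.97463002] [-21.46119322  -0.06725006]
coiltop 390 ray (array([544.4,  14.5]), array([14.9, 15.1]), 51.7) depth (array([544.5,  14.6]), array([15.2, 14.8]), 78.0) z 0.1084
[254.43076923 118.16153846] [26.53063959  0.24331874]
```

View pics/w24c.png

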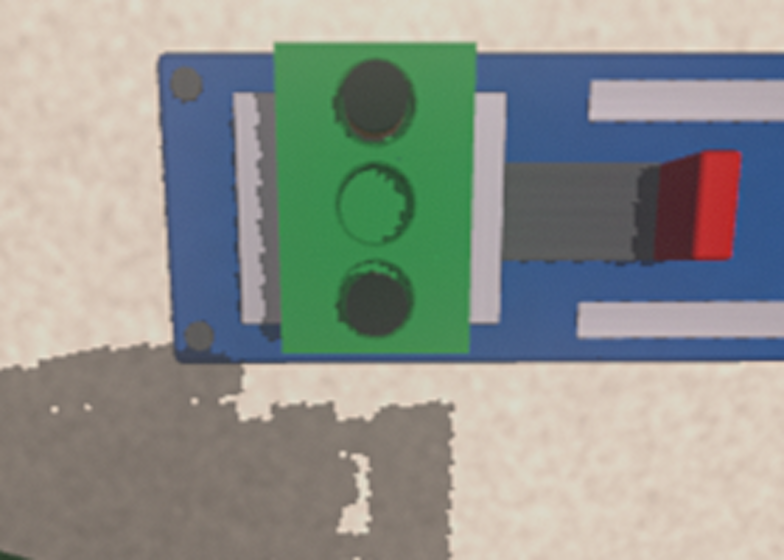

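View pics/s24.png

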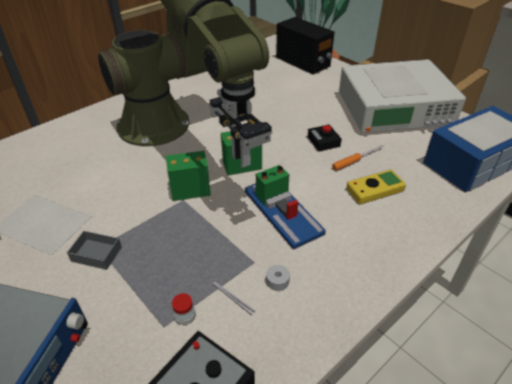

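Both coil tops are at 108 mm, so both are fully in. The scene view shows no other coil on the bench. Next is the start button.

```bash
python3 - <<'E'
from h import *
go(.448,.268,.192,-12.0)
E
```

```text
slide [ 292.7 -145.7   -1.7] twist 0.05 | q6 0.05
```

Emit:
send_rows:
  slide:
    - [36, -18, 0]
    - [72, -36, 0]
    - [108, -54, 0]
    - [144, -72, 0]
    - [180, -90, 0]
    - [216, -108, 0]
    - [252, -126, 0]
    - [292, -145, 0]
  twist: [0, 0, 0, 0, 0, 0, 0, 0]
  gripper: [1, 1, 1, 1, 1, 1, 1, 1]

```text
time: 49.0
tool_pos: [0.448, 0.2686, 0.1904]
tool_rot: [2.434, 1.972, 0.01]
ft_force: [0.8, -0.4, -0.2]
opening: 0.0006
```

Emit:
send_rows:
  slide:
    - [0, 0, 0]
    - [0, 0, 0]
    - [0, 0, 0]
    - [0, 0, 0]
    - [0, 0, 0]
    - [0, 0, 0]
    - [0, 0, 0]
    - [0, 0, 0]
  twist: [0, 0, 0, 0, 0, 0, 0, 0]
  gripper: [1, 1, 1, 1, 1, 1, 1, 1]

```text
time: 49.8
tool_pos: [0.448, 0.2685, 0.1904]
tool_rot: [2.434, 1.972, 0.01]
ft_force: [0.0, 0.2, -0.1]
opening: 0.0005
```

```bash
python3 - <<'E'
from h import *
st();im,d,p=shot('wrist','w25');P=pts(d,p);H,S,V=HSV(im);Z=P[...,2]
m=((H<8)|(H>172))&(S>120)&(V>60)&(Z>.03)&(Z<.075)&(P[...,1]>.25)
n,l,s,c=cv2.connectedComponentsWithStats(m.astype(np.uint8))
for i in range(1,n):
    if s[i,4]>60:
        zz=Z[l==i]; print(c[i],np.percentile(zz,[5,50,90])); t=float(np.percentile(zz,60)); k=(l==i)&(abs(Z-t)<.0025); fit(k,P,p,t,'btn')
shot('top','t25')
E
```

```text
49.8 pos [0.448  0.2685 0.1904] rot
 [[ 0.208  0.978  0.011]
 [ 0.978 -0.208 -0.003]
 [-0.001  0.011 -1.   ]] F [ 0.   0.2 -0.1] op 0.0005 q [ 0.474  0.268  1.651 -0.008  1.214  0.686]
[248.59955257  83.0212528 ] [0.05513205 0.05707835 0.05805266]
btn 863 ray (array([464. , 357.5]), array([26.7, 26.1]), 87.1) depth (array([464. , 357.6]), array([26.4, 26.7]), 55.7) z 0.0571
```

View pics/w25.png

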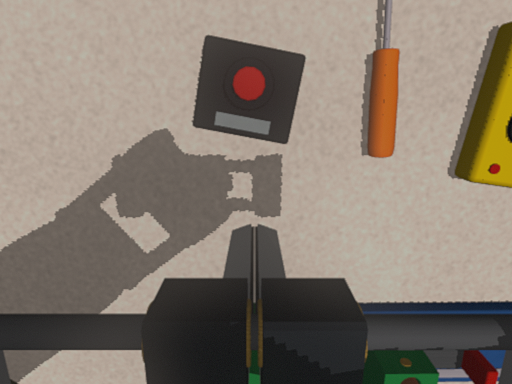

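View pics/t25.png

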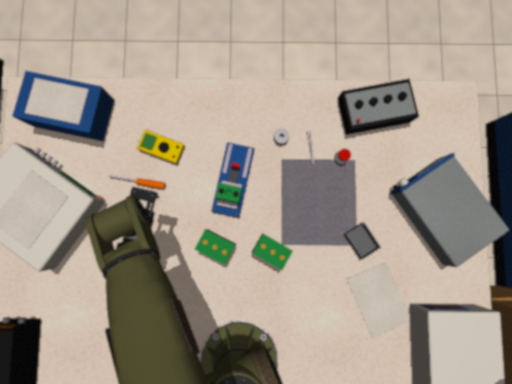

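Button centre is at (249,83), world (464, 357.5), with its top at 57 mm. I'll go over it and press.

```bash
python3 - <<'E'
from h import *
go(.4642,.3573,.095,-12.0)
E
```

```text
slide [90.2 -3.6 95.3] twist 0.03 | q6 0.69
```

Emit:
send_rows:
  slide:
    - [45, -3, 0]
    - [90, -3.5, 20]
    - [90, -3.5, 50]
    - [90, -3.5, 80]
    - [90, -3.5, 95]
    - [90, -3.5, 95]
    - [90, -3.5, 95]
    - [90, -3.5, 95]
  twist: [0, 0, 0, 0, 0, 0, 0, 0]
  gripper: [1, 1, 1, 1, 1, 1, 1, 1]

```text
time: 50.7
tool_pos: [0.4649, 0.3574, 0.0971]
tool_rot: [2.434, 1.971, 0.014]
ft_force: [-0.1, -0.4, 0.1]
opening: 0.0003
```

```bash
python3 - <<'E'
from h import *
st();go(.4642,.3573,.072,-12.0)
E
```

```text
50.7 pos [0.4649 0.3574 0.0971] rot
 [[ 0.208  0.978  0.013]
 [ 0.978 -0.208 -0.002]
 [ 0.001  0.013 -1.   ]] F [-0.1 -0.4  0.1] op 0.0003 q [ 0.597  0.509  1.549 -0.01   1.073  0.811]
slide [-0.3 -1.  25.1] twist 0.01 | q6 0.81
```

Emit:
send_rows:
  slide:
    - [0, -1, 6]
    - [0, -1, 12]
    - [0, -1, 17]
    - [0, -1, 20]
    - [0, -1, 22]
    - [0, -1, 24]
    - [0, -1, 25]
    - [0, -1, 25]
  twist: [0, 0, 0, 0, 0, 0, 0, 0]
  gripper: [1, 1, 1, 1, 1, 1, 1, 1]

```text
time: 51.5
tool_pos: [0.4643, 0.3576, 0.0731]
tool_rot: [2.434, 1.971, 0.014]
ft_force: [-5.9, -4.0, 14.0]
opening: 0.0004
```

14 N is well above the 5 N spring, so the button is on its stop. I'll press a touch further, then let go.

Emit:
send_rows:
  slide:
    - [0, 0, 1]
    - [0, 0, 1.5]
    - [0, 0, 1.5]
    - [0, 0, 1.5]
    - [0, 0, -10]
    - [0, 0, -30]
    - [0, 0, -60]
    - [0, 0, -90]
  twist: [0, 0, 0, 0, 0, 0, 0, 0]
  gripper: [1, 1, 1, 1, 1, 1, 1, 1]

```text
time: 52.3
tool_pos: [0.4629, 0.3576, 0.164]
tool_rot: [2.434, 1.971, 0.013]
ft_force: [-0.5, -0.2, -0.0]
opening: 0.0002
```

Emit:
send_rows:
  slide:
    - [-40, 0, -40]
    - [-80, 0, -40]
    - [-90, 0, -40]
    - [-90, 0, -40]
    - [-90, 0, -40]
    - [-90, 0, -40]
    - [-90, 0, -40]
    - [-90, 0, -40]
  twist: [0, 0, 0, 0, 0, 0, 0, 0]
  gripper: [1, 1, 1, 1, 1, 1, 1, 1]

```text
time: 53.1
tool_pos: [0.4437, 0.2702, 0.2035]
tool_rot: [2.433, 1.972, 0.012]
ft_force: [0.3, -0.1, 0.0]
opening: 0.0008
```

```bash
python3 - <<'E'
from h import *
st();im,d,p=shot('wrist','w26');P=pts(d,p);H,S,V=HSV(im);Z=P[...,2]
m=((H<8)|(H>172))&(S>120)&(V>60)&(Z>.03)&(Z<.075)&(P[...,1]>.3)&(P[...,0]<.5); print('btn z',np.percentile(Z[m],[5,50,90]))
im,d,p=shot('scene','s26')
cv2.imwrite('pics/s26c.png',cv2.resize(cv2.cvtColor(im,cv2.COLOR_RGB2BGR)[130:260,220:380],None,fx=4,fy=4,interpolation=cv2.INTER_CUBIC))
im,d,p=shot('top','t26');P=pts(d,p)
q=P[...,:2]-B;vx=q@VX;vy=q@VY;k=(abs(vx)<.03)&(abs(vy)<.02);print('block top z',np.median(P[...,2][k]),np.percentile(P[...,2][k],95))
E
```

```text
53.1 pos [0.4437 0.2702 0.2035] rot
 [[ 0.207  0.978  0.012]
 [ 0.978 -0.207 -0.002]
 [ 0.     0.012 -1.   ]] F [ 0.3 -0.1  0. ] op 0.0008 q [ 0.48   0.248  1.644 -0.008  1.24   0.691]
btn z [0.05507695 0.05706142 0.05807609]
block top z 0.0954060993574708 0.10769398237645984
```

View pics/s26c.png

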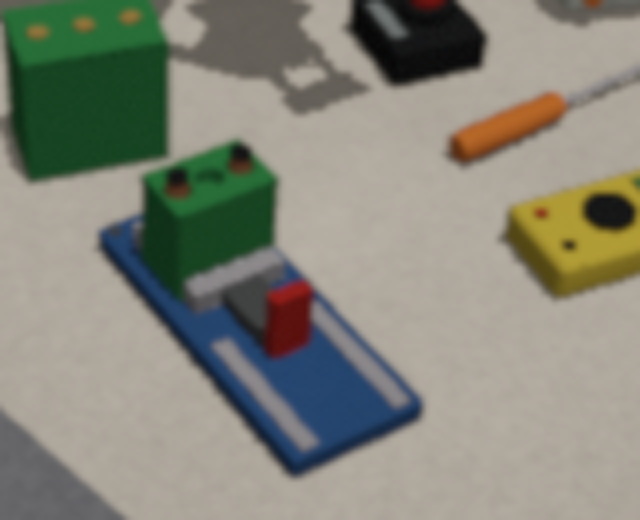

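```bash
python3 - <<'E'
from h import *
print(job.sign_off())
E
```

```text
the job is handed in; nothing more can be done
None
```

The job is done and handed in at about 53 s of the 210 s allowed; no verdict was reported.

**What I did**
- **Turning the block:** I opened the vice by its tab (about 49 mm of travel). I then levered the block a quarter turn against the vice base edge and the bed until the bores faced up.
- **Clamping:** I set the block back in the middle of the jaws and pushed the sliding jaw up with at least 25 N.
- **Coils:** Only two coils were on the bench. I stood both, foot down, in the two outer bores.
- **Start button:** I pressed it to its stop (14 N, then about 1.5 mm further) and released it.

**Last checks**
- **Block:** Its top is flat at 96 mm. It is centred on the jaw plates to about 0.5 mm, square to within the measurement (78.2° for both the block and the jaws), and the jaw is against it.
- **Coils:** Both tops are at 108 mm, which is what fully in should give.
- **Button:** It sprang back to 57 mm.
- **Other things:** None of the other things looked moved in the last pictures; I judged this by eye and did not measure them.

**Disagreements**
- The top camera read about 5 mm off the wrist camera for the block and vice. I used the wrist camera, because closing the fingers on the tab agreed with it.
- One coil was about 25 mm from where I first saw it, probably the announced knock. I measured it again before picking it up.

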